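# Clear the magnetic stirrer and set the buffer bottles on it, caps off

### The job

Get the three buffers stirring open: first clear every used beaker off the magnetic stirrer and stand them upright in the grey wash-up tub, then stand each amber bottle upright in the middle of its own marked stirring place and set its loose blue cap, right way up, in its own pocket of the steel cap tray. When all of them are on and open, turn the black speed knob a quarter turn clockwise, up to the green dot. Never tip a bottle, and leave the red-capped bottle and the other things on the bench where they are.

Things in the scene. Friction and masses are not known exactly. Their poses are not given: they have to be found in the camera images.
- stirrer: White magnetic stirrer, fixed: a low box 130 mm deep (its x), 380 mm long (its y), its flat top 55 mm above the bench. Origin on the bench under its centre. Three stirring places in a row on its top, knob at its +y end.
- place1 (a point): Centre of stirring place 1: a 74 mm grey ring with a black centre dot printed flat on the stirrer's top, at stirrer x 0, y -140 mm, z 55 mm. A used beaker may stand on or near it.
- place2 (a point): Centre of stirring place 2: a 74 mm grey ring with a black centre dot printed flat on the stirrer's top, at stirrer x 0, y -50 mm, z 55 mm. A used beaker may stand on or near it.
- place3 (a point): Centre of stirring place 3: a 74 mm grey ring with a black centre dot printed flat on the stirrer's top, at stirrer x 0, y 40 mm, z 55 mm. A used beaker may stand on or near it.
- speed (a joint): Angle of the black speed knob, rad: 0 at the off stop, grows clockwise seen from above, starts 0 to 0.15, stays where left (0.03 N m). At 0 its grip bar lies along the stirrer's x, white line to -x; a quarter turn (1.57) brings the line to the green dot, bar along y. Axis at stirrer x 0, y 147 mm; bar 14 mm thick, 42 mm long, 69 to 99 mm above the bench on a 44 mm disc; grip about 92 mm up.
- tub: Grey open wash-up tub, fixed: 130 mm (x) by 260 mm (y) outside, 45 mm high, walls and floor 4 mm thick. Origin on the bench under its centre.
- captray: Low steel cap tray, fixed: 246 mm (x) by 86 mm (y), 14 mm high, walls 4 mm, floor 4 mm thick, divided into three pockets in a row along its x, each about 77 by 78 mm inside. Origin on the bench under its centre.
- pocket1 (a point): Centre of pocket 1 of the cap tray, 1 mm above the pocket's floor (tray x -81 mm, z 5 mm).
- pocket2 (a point): Centre of pocket 2 of the cap tray, 1 mm above the pocket's floor (tray x 0 mm, z 5 mm).
- pocket3 (a point): Centre of pocket 3 of the cap tray, 1 mm above the pocket's floor (tray x 81 mm, z 5 mm).
- bottle1_mid (a point): Centre of amber bottle 1, 55 mm above its underside, z up. 110 mm high without cap, about 0.26 kg with its weight low: body 56 mm diameter to 68 mm, shoulder to 78 mm, then a straight neck 40 mm diameter up to the rim. Starts with the others, 106 mm apart, on a thin flat green mat (under 1 mm) on the bench.
- bottle2_mid (a point): Centre of amber bottle 2, 55 mm above its underside, z up. 110 mm high without cap, about 0.26 kg with its weight low: body 56 mm diameter to 68 mm, shoulder to 78 mm, then a straight neck 40 mm diameter up to the rim. Starts with the others, 106 mm apart, on a thin flat green mat (under 1 mm) on the bench.
- bottle3_mid (a point): Centre of amber bottle 3, 55 mm above its underside, z up. 110 mm high without cap, about 0.26 kg with its weight low: body 56 mm diameter to 68 mm, shoulder to 78 mm, then a straight neck 40 mm diameter up to the rim. Starts with the others, 106 mm apart, on a thin flat green mat (under 1 mm) on the bench.
- cap1_mid (a point): Centre of ribbed blue cap 1, half-way up, z up. 52 mm diameter, 28 mm high, 30 g, hollow below, top 5 mm thick. It sits loose over bottle 1's neck, top resting on the rim: its upper face is 115 mm and this point 101 mm above the bottle's underside, its skirt hangs 23 mm down the neck with 2 to 3 mm of play. Lifts straight off.
- cap2_mid (a point): Centre of ribbed blue cap 2, half-way up, z up. 52 mm diameter, 28 mm high, 30 g, hollow below, top 5 mm thick. It sits loose over bottle 2's neck, top resting on the rim: its upper face is 115 mm and this point 101 mm above the bottle's underside, its skirt hangs 23 mm down the neck with 2 to 3 mm of play. Lifts straight off.
- cap3_mid (a point): Centre of ribbed blue cap 3, half-way up, z up. 52 mm diameter, 28 mm high, 30 g, hollow below, top 5 mm thick. It sits loose over bottle 3's neck, top resting on the rim: its upper face is 115 mm and this point 101 mm above the bottle's underside, its skirt hangs 23 mm down the neck with 2 to 3 mm of play. Lifts straight off.
- beaker1_mid (a point): Centre of used beaker 1 (may be absent), 30 mm above its underside, z up. Pale plastic open beaker, low form, 60 mm high, 58 mm diameter at the rim, narrowing to 53 mm at the foot, small spout at the rim, wall 3 mm, 60 g; stands on the stirrer at the start.
- beaker2_mid (a point): Centre of used beaker 2 (may be absent), 30 mm above its underside, z up. Pale plastic open beaker, low form, 60 mm high, 58 mm diameter at the rim, narrowing to 53 mm at the foot, small spout at the rim, wall 3 mm, 60 g; stands on the stirrer at the start.
- beaker3_mid (a point): Centre of used beaker 3 (may be absent), 30 mm above its underside, z up. Pale plastic open beaker, low form, 60 mm high, 58 mm diameter at the rim, narrowing to 53 mm at the foot, small spout at the rim, wall 3 mm, 60 g; stands on the stirrer at the start.
- redcap: White bottle with a red cap, closed, 113 mm high, 56 mm diameter, beside the amber ones on the green mat; leave it. Origin under its centre.
- timer: White bench timer 65 x 62 x 18 mm; leave it. Origin under its centre.
- tape: Yellow roll of tape, 72 mm diameter, 19 mm high; leave it. Origin under its centre.
- jar: Small white jar with green lid, 44 mm diameter, 45 mm high, beyond the cap tray; leave it. Origin under its centre.
- marker: Black and red marker pen, 136 x 15 x 15 mm, lying between the tub and the bottles; leave it. Origin under its centre.
Not all that is in view belongs to the job. What is shaped like the part that bears beaker3_mid but purple or yellow is not meant. Leave any purple look-alike of the part that bears bottle2_mid alone.

How it is judged:
By the outcome, as a careful person would: the job done as asked, in the order asked, and still so for the second after the job is handed in, with the robot touching nothing.
Of beaker1, beaker2, beaker3 only 1 to 3 are there at a start; the rules pass over those that are not, and their reading is None.
At some moment in a run one of beaker1, beaker2, beaker3, bottle1, bottle2, bottle3 may be knocked a few centimetres aside while the robot is not near it.
It also fails if it takes over 210 s, if anything falls off the work surface, if the arm or the gripper's body presses on something with over 40 N, if the wrist force passes 120 N, or if a joint passes its speed limit or range.

### The arm

A 7-joint arm with a two-finger parallel gripper is mounted at the origin on the work surface. World frame = base frame: x ahead of the robot, y to its left, z up, the work surface at z = 0. Lengths are in m, angles in rad, forces in N, time in s.
With the tool pointing down it reaches from about 0.425 to 0.925 m from the base axis. Payload 6.8 kg.
Tool frame: the origin (TCP) lies midway between the tips of the shut fingers; the grasp point (between the pads) lies 19 mm behind it; z points along the fingers, y is the line along which they close (so a half turn about z gives the same grasp; the last joint's range is limited). The gripper opens to 85 mm and grips with 20 to 120 N. Pads are 22 mm wide; open, the fingers measure 114 mm over their backs; the gripper's body (76 mm by 85 mm) begins 54 mm behind the grasp point. The pads swing forward as they close: fully open they stand 13 mm farther back than shut.
Start: joints at [-1.378, 0.477, 0.022, 1.555, -0.011, 1.109, -0.083], TCP at [0.2, 0.645, 0.231] pointing down, gripper open.
Joint ranges: [-2.96, 2.96], [-0.34, 2.1], [-1.41, 1.46], [0.24, 2.44], [-1.37, 4.51], [0.17, 1.92], [-2.96, 2.96]. Speed limits (rad/s): [2.39, 2.39, 3.14, 3.14, 3.14, 3.14, 3.14].

### API

Orientations are given as a rotation vector (axis times angle).
In Python, from bench import r gives the robot as it stands.
- The arm moves only by the tool servo_tool, never from a script. Its arguments are lists of equal length, an entry for each row: "turn": the turn, a rotation vector about the world's x, y, z in units of 5 degrees (1.0 is 5 degrees), a list of three; "slide": the shift along the world's x, y, z in units of 30 mm (1.0 is 30 mm), a list of three; "hand": the opening, from 0 (shut) to 1 (fully open). In form: {"turn": [[rx, ry, rz], ...], "slide": [[dx, dy, dz], ...], "hand": [hand, ...]}. A call has 1 to 8 rows; each row is the pose to reach, as a shift and turn from the pose commanded when the call began; what a row does not reach only later rows make up. A row lasts 1/8 s, in which the tool goes at most 62.5 mm and 10.7 degrees, less where a joint would pass 70% of its speed; a pose out of reach is approached as far as the arm can. A call with a gripper value outside its range is refused whole. The fingers move at their own pace and stop on an object; "squeeze" is the grip in N (left out, the last holds). Time passes only in rows, so rows that repeat a pose let the fingers close. It gives the time, the measured TCP pose, the force, the opening and the grip force at its end, in the units of the state.
- r.get_obs(): the state, without advancing time (a new reading comes with each control period).
- r.grab_frame(name): name is "side" or "top" or "wrist"; returns (picture, depth): 420x560x3 uint8, red, green, blue; 420x560 float32, m along the optical axis (not along the pixel's ray), 0 where there is no reading.
- r.get_calibration(name): a dict with "fovy" (degrees; the focal length in pixels is half the picture's height over the tangent of half this angle, whatever the lens; pixels are square), "cx", "cy" (the principal point, pixels), "R" (3x3) and "t" (3): a world point X has camera coordinates R X + t. Camera axes: x right, y down, z forward; pixel columns grow to the right and rows downward; lengths in m; the calibration is good to about 2 mm. A picture is of the moment at which its call begins: read the wrist's pose just before it. get_calibration takes no time and is no camera call; for the wrist camera it gives the pose at the moment of the call.
- r.hand_in(): hands the job in; it is judged then, once.
The state is a dict: "clock": time; "joints": joint angles; "qvel": joint speeds; "tau": joint torques, N m; "tcp_pos": TCP position; "orientation": TCP orientation; "contact_force": force on the tool from outside, world axes, zero at the start; "moment": the same for the moment, N m; "grip_width": finger opening in m; "gripper_force": force on a finger pad.
Only numpy, scipy, OpenCV 4.12 (cv2) and the standard library are available. Lean on these libraries where they do the work, as an engineer would, in place of code of your own. Each camera call takes 0.05 s, during which the arm holds its last target. There are 200 camera calls.

## Working session

There is one attempt and no reset: what is moved stays moved. The work goes in short steps, Python scripts to look and compute and a tool call to move; the robot and the scene stay as the last step left them, time stands still between calls to the robot, and variables do not carry over. Pictures are saved under pics/ and viewed, at most 14 in all, crops included, and the job is handed in when it is done.

Besides the shell and the picture viewer there is one more tool, called by a JSON object that holds its "api" and its "payload", one argument or row to a line. servo_tool: Moves the arm, as the interface text tells. Its arguments: {"type":"object","properties":{"turn":{"type":"array"},"slide":{"type":"array"},"hand":{"type":"array"},"squeeze":{"type":"number"}},"required":["turn","slide","hand"]}

```bash
mkdir -p pics; cat > h.py <<'E'
import numpy as np, cv2
from bench import r
def grab(n):
    c=r.get_calibration(n); im,d=r.grab_frame(n); return im,d,c
def save(im,f): cv2.imwrite('pics/'+f,cv2.cvtColor(im,cv2.COLOR_RGB2BGR))
def foc(c,h=420): return h/2/np.tan(np.radians(c['fovy'])/2)
def ray(c,u,v,z):
    f=foc(c); R=np.array(c['R']);t=np.array(c['t'])
    d=R.T@np.array([(u-c['cx'])/f,(v-c['cy'])/f,1]); o=-R.T@t
    return o+d*(z-o[2])/d[2]
def cloud(d,c):
    f=foc(c); v,u=np.mgrid[0:420,0:560]
    P=np.stack([(u-c['cx'])/f*d,(v-c['cy'])/f*d,d],-1)
    return (P-np.array(c['t']))@np.array(c['R'])
E
python3 - <<'E'
from h import *
for n in ['top','side']:
    im,d,c=grab(n); save(im,n+'0.png'); np.savez(''+n+'0',im=im,d=d); print(n,c['fovy'],c['cx'],c['cy'],np.round(c['R'],3).tolist(),np.round(c['t'],3),(d==0).mean())
print(r.get_obs())
E
```

```text
top 46.26018179101048 278.39819168057727 210.0296714836592 [[0.022, -1.0, -0.0], [-0.998, -0.022, -0.056], [0.056, 0.001, -0.998]] [-0.071  0.527  1.615] 0.004175170068027211
side 55.905857731270814 284.1050707441689 204.31493764938728 [[0.752, -0.659, 0.012], [-0.395, -0.465, -0.792], [0.528, 0.591, -0.61]] [-0.419  0.266  0.858] 0.003924319727891156
{'clock': 0.1, 'joints': array([-1.3781173 ,  0.47774752,  0.02230968,  1.55631509, -0.01148998,
        1.10927988, -0.08313817]), 'qvel': array([ 0.00114494, -0.00054012, -0.00022221, -0.00293041, -0.00217334,
        0.00185525, -0.00117829]), 'tau': array([ 4.55117261e-03, -5.97758567e+01,  1.61372188e+00, -2.81950593e+01,
        1.28253020e-02,  5.08413112e-03, -1.35996225e-05]), 'tcp_pos': array([0.19981875, 0.64421102, 0.23041795]), 'orientation': array([-4.70638942e-01, -3.10600551e+00,  2.53950237e-03]), 'contact_force': array([-0.22478372,  0.2857756 , -0.16200329]), 'moment': array([ 0.01813909,  0.01145824, -0.00030397]), 'gripper_force': 0.0, 'grip_width': 0.08562270836664844}
```

View pics/top0.png

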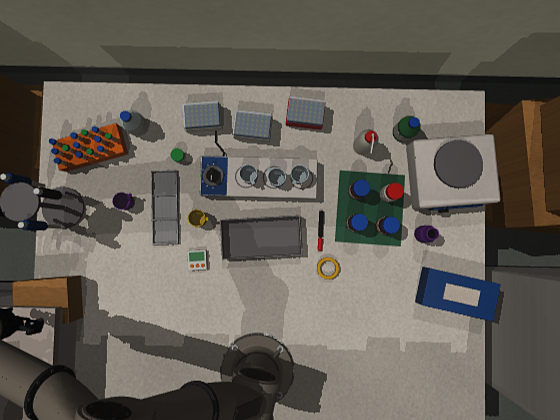

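View pics/side0.png

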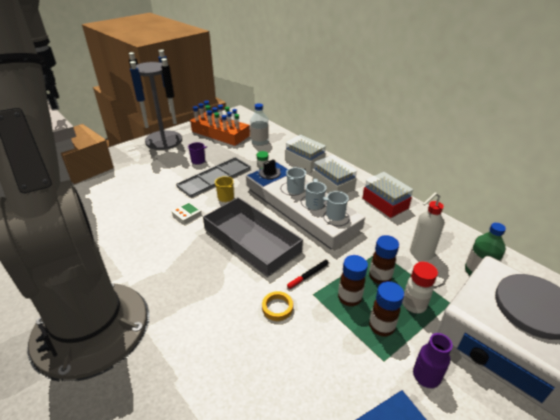

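The top view shows the stirrer with three beakers at about (248,177), (274,178) and (300,177), and the knob at (212,176). The tub is at (262,238) and the cap tray at (165,207). The blue caps are at (361,188), (359,222) and (391,225), and the red cap is at (394,191). The side view agrees. Next I'll measure them.

```bash
cat > m.py <<'E'
from h import *
z=np.load('top0.npz'); im,d=z['im'],z['d']; c=r.get_calibration('top')
P=cloud(d,c); hsv=cv2.cvtColor(im,cv2.COLOR_RGB2HSV)
def blobs(m,amin,name,zz):
    n,l,s,ce=cv2.connectedComponentsWithStats(m.astype(np.uint8))
    for i in range(1,n):
        if s[i,4]>=amin:
            q=l==i
            print(name,s[i,4],ce[i].round(1),'ray',ray(c,*ce[i],zz).round(4),'cl',np.median(P[q],0).round(4))
roi=np.zeros((420,560),bool); roi[150:270,145:415]=1
H=P[...,2]
blobs(roi&(hsv[...,0]>100)&(hsv[...,0]<125)&(hsv[...,1]>150)&(H>.09),40,'cap',.115)
blobs(roi&(H>.085)&(H<.14)&(np.mgrid[0:420,0:560][1]<320),20,'hi',.115)
m=roi&(H>.04)&(H<.075)
def rect(m,zz,name):
    n,l,s,ce=cv2.connectedComponentsWithStats(m.astype(np.uint8))
    for i in range(1,n):
        if s[i,4]>300:
            v,u=np.nonzero(l==i); W=np.array([ray(c,a,b,zz)[:2] for a,b in zip(u,v)],np.float32)
            print(name,s[i,4],ce[i].round(),cv2.minAreaRect(W))
rect(m,.055,'stir'); rect(roi&(H>.03)&(H<.05),.045,'tub'); rect(roi&(H>.009)&(H<.022)&(np.mgrid[0:420,0:560][1]<190),.014,'tray')
g=(hsv[...,0]>35)&(hsv[...,0]<90)&(hsv[...,1]>90)&(H<.02)&roi
rect(g,.001,'mat')
save(cv2.resize(im[150:265,145:415],None,fx=2.9,fy=2.9,interpolation=cv2.INTER_CUBIC),'crop0.png')
E
python3 m.py
```

```text
cap 224 [361.1 187.7] ray [ 0.5984 -0.3161  0.115 ] cl [ 0.598  -0.3158  0.1149]
cap 226 [358.8 222. ] ray [ 0.4914 -0.3103  0.115 ] cl [ 0.4914 -0.3104  0.1157]
cap 236 [390.5 224.8] ray [ 0.4848 -0.4087  0.115 ] cl [ 0.4845 -0.4085  0.1155]
hi 103 [247.5 173.1] ray [0.6366 0.0392 0.115 ] cl [0.642  0.0397 0.1134]
hi 105 [299.2 173.5] ray [ 0.6389 -0.1223  0.115 ] cl [ 0.644  -0.1213  0.113 ]
hi 69 [211.5 174.5] ray [0.6295 0.1514 0.115 ] cl [0.6304 0.153  0.0978]
hi 103 [275.8 174.7] ray [ 0.6334 -0.0493  0.115 ] cl [ 0.6414 -0.0494  0.1116]
stir 4061 [258. 178.] ((0.6310405135154724, 0.00786571204662323), (0.3791305422782898, 0.13116656243801117), 89.7886734008789)
mat 2662 [366. 208.] ((0.5439879894256592, -0.3640836477279663), (0.21807861328125, 0.23594613373279572), 87.05609893798828)
```

View pics/crop0.png

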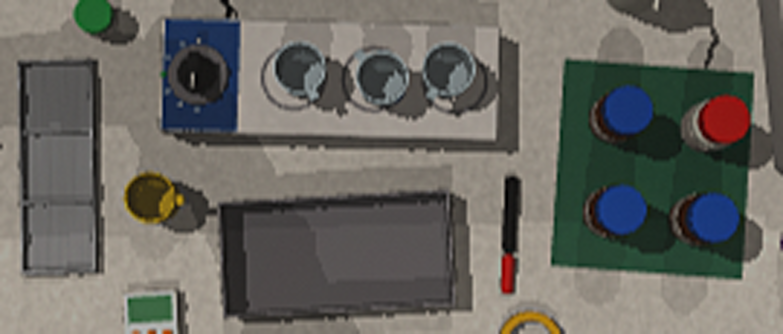

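{"api": "servo_tool", "payload": {
  "turn": [
    [0, 0, 0],
    [0, 0, -1],
    [0, 0, -2],
    [0, 0, -4],
    [0, 0, -5],
    [0, 0, -6],
    [0, 0, -7],
    [0, 0, -7]
  ],
  "slide": [
    [0, 0, 2],
    [1, -2, 3],
    [2, -4, 4],
    [2.5, -6, 5],
    [3.3, -8, 5],
    [4, -10, 5],
    [4.7, -12, 5],
    [4.7, -12, 5]
  ],
  "hand": [1, 1, 1, 1, 1, 1, 1, 1]
}}

```text
clock: 1.1
tcp_pos: [0.342, 0.281, 0.3813]
orientation: [-1.39, -2.817, -0.0]
contact_force: [0.1, 0.7, 0.1]
grip_width: 0.0855
gripper_force: 0.0
```

```bash
cat >> m.py <<'E'
print('----')
uu=np.mgrid[0:420,0:560][1]; vv=np.mgrid[0:420,0:560][0]
for nm,m,zz in [('tub',(uu>214)&(uu<312)&(vv>210)&(vv<268)&(H>.03)&(H<.06),.045),('tray',(uu>147)&(uu<185)&(vv>165)&(vv<250)&(H>.008)&(H<.03),.014)]:
    v,u=np.nonzero(m); W=np.array([ray(c,a,b,zz)[:2] for a,b in zip(u,v)],np.float32)
    print(nm,m.sum(),cv2.minAreaRect(W),np.median(P[m],0))
o=r.get_obs(); print(o['joints'].round(3),o['tcp_pos'],o['orientation'],o['clock'])
E
python3 m.py | sed -n '/----/,$p'
```

```text
----
tub 337 ((0.43692466616630554, -0.003965973854064941), (0.12987753748893738, 0.2598077058792114), 4.4513139724731445) [0.43218634 0.00298261 0.04473795]
tray 688 ((0.5277693867683411, 0.31326669454574585), (0.2725040018558502, 0.11947295814752579), 1.8824354410171509) [0.54044103 0.31864062 0.01128222]
[-1.114 -0.054  0.275  1.878  0.015  1.316 -0.19 ] [0.34202918 0.28104223 0.38131266] [-1.39011907e+00 -2.81701702e+00 -8.90787378e-05] 1.1
```

{"api": "servo_tool", "payload": {
  "turn": [
    [0, 0, -1],
    [0, 0, -2],
    [0, 0, -4],
    [0, 0, -5],
    [0, 0, -6],
    [0, 0, -7.5],
    [0, 0, -7.5],
    [0, 0, -7.5]
  ],
  "slide": [
    [1, -2, 0],
    [2, -4, 0],
    [3, -6, 0],
    [4, -8, 0],
    [5, -10, 0],
    [6, -10.5, 0],
    [6, -10.5, 0],
    [6, -10.5, 0]
  ],
  "hand": [1, 1, 1, 1, 1, 1, 1, 1]
}}

```text
clock: 2.1
tcp_pos: [0.5205, -0.0298, 0.3808]
orientation: [-2.215, -2.227, 0.002]
contact_force: [0.6, 0.3, -0.3]
grip_width: 0.0852
gripper_force: 0.0
```

```bash
python3 - <<'E'
from h import *
im,d,c=grab('wrist'); save(im,'w1.png'); np.savez('w1',im=im,d=d,**{k:np.array(v) for k,v in c.items()})
print(c,(d==0).mean()); print(r.get_obs()['joints'].round(3))
E
```

```text
{'fovy': 69.44230968759108, 'cx': 274.62384890493075, 'cy': 209.28811147698747, 'R': array([[ 9.99982234e-01,  5.90992336e-03, -7.77462957e-04],
       [ 5.90571300e-03, -9.64572914e-01,  2.63750292e-01],
       [ 8.08824300e-04, -2.63750197e-01, -9.64590680e-01]]), 't': array([-0.52134545, -0.10675103,  0.51515391])} 0.004498299319727891
[-0.716  0.108  0.729  1.747 -0.075  1.315  0.036]
```

View pics/w1.png

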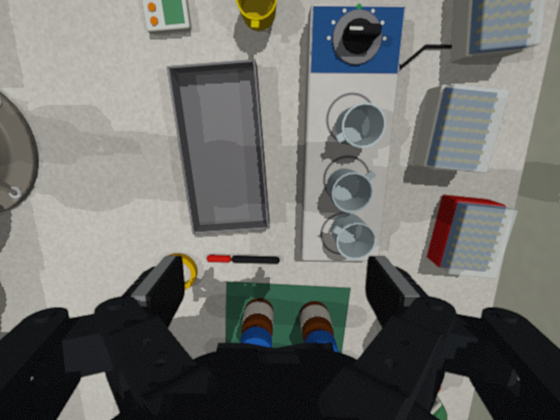

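The wrist view shows beakers at (362,125), (350,190) and (352,238), the knob at (360,35) and the tub at (220,148). I'll fit the beaker rims from depth.

```bash
cat > f.py <<'E'
from h import *
def rims(P,z0,z1,xr,yr,amin=25,verbose=True):
    m=(P[...,2]>z0)&(P[...,2]<z1)&(P[...,0]>xr[0])&(P[...,0]<xr[1])&(P[...,1]>yr[0])&(P[...,1]<yr[1])
    m=cv2.dilate(m.astype(np.uint8),np.ones((3,3)))
    n,l,s,ce=cv2.connectedComponentsWithStats(m)
    out=[]
    for i in range(1,n):
        q=(l==i)&(P[...,2]>z0)&(P[...,2]<z1)
        if q.sum()<amin: continue
        W=P[q][:,:2]
        A=np.c_[2*W,np.ones(len(W))]; x=np.linalg.lstsq(A,(W**2).sum(1),rcond=None)[0]
        rad=np.sqrt(x[2]+x[0]**2+x[1]**2); (ec,er)=cv2.minEnclosingCircle(W.astype(np.float32))
        out.append((q.sum(),x[:2].round(4),rad.round(4),np.round(ec,4),round(er,4),ce[i].round()))
        if verbose: print(*out[-1])
    return out
E
python3 - <<'E'
from f import *
z=np.load('w1.npz'); c={k:z[k] for k in ['fovy','cx','cy','R','t']}
P=cloud(z['d'],c)
rims(P,.107,.120,(.55,.72),(-.3,.12))
print('knob');rims(P,.092,.105,(.58,.68),(.12,.2))
print('tray')
print('top z', np.median(P[(P[...,2]>.045)&(P[...,2]<.062)&(P[...,0]>.58)&(P[...,0]<.7)],0))
k=(P[...,2]>.045)&(P[...,2]<.062)&(P[...,0]>.54)&(P[...,0]<.72)&(P[...,1]>-.25)&(P[...,1]<.16); 
print(cv2.minAreaRect(P[k][:,:2].astype(np.float32)))
E
```

```text
535 [0.6344 0.037 ] 0.0276 [0.6318 0.0358] 0.0337 [362. 126.]
480 [ 0.6289 -0.0495] 0.0274 [ 0.6313 -0.0479] 0.0334 [355. 191.]
458 [ 0.637  -0.1214] 0.0275 [ 0.6343 -0.1208] 0.0338 [354. 240.]
100 [ 0.5991 -0.316 ] 0.0238 [ 0.5999 -0.3004] 0.0199 [322. 341.]
knob
453 [0.6323 0.1539] 0.0127 [0.6331 0.1541] 0.0212 [364.  30.]
tray
top z [0.63139221 0.04617628 0.0568912 ]
((0.6326817274093628, -0.010593518614768982), (0.34126922488212585, 0.1301722526550293), 89.80997467041016)
```

{"api": "servo_tool", "payload": {
  "turn": [
    [0, 0, 0],
    [0, 0, 0],
    [0, 0, 0],
    [0, 0, 0],
    [0, 0, 0],
    [0, 0, 0],
    [0, 0, 0],
    [0, 0, 0]
  ],
  "slide": [
    [1.9, 1.1, 0],
    [3.78, 2.23, -1],
    [3.78, 2.23, -3],
    [3.78, 2.23, -5],
    [3.78, 2.23, -7],
    [3.78, 2.23, -8.7],
    [3.78, 2.23, -9.7],
    [3.78, 2.23, -10.2]
  ],
  "hand": [1, 1, 1, 1, 1, 1, 1, 1]
}}

```text
clock: 3.15
tcp_pos: [0.6329, 0.0385, 0.0738]
orientation: [-2.212, -2.228, 0.002]
contact_force: [-0.3, 1.0, 1.2]
grip_width: 0.0852
gripper_force: 0.0
```

{"api": "servo_tool", "payload": {
  "turn": [
    [0, 0, 0],
    [0, 0, 0],
    [0, 0, 0],
    [0, 0, 0],
    [0, 0, 0],
    [0, 0, 0],
    [0, 0, 0],
    [0, 0, 0]
  ],
  "slide": [
    [0, 0, 0],
    [0, 0, 0],
    [0, 0, 0],
    [0, 0, 0],
    [0, 0, 0],
    [0, 0, 0],
    [0, 0, 0],
    [0, 0, 0]
  ],
  "hand": [0.5, 0.3, 0.3, 0.3, 0.3, 0.3, 0.3, 0.3],
  "squeeze": 25
}}

```text
clock: 4.15
tcp_pos: [0.6355, 0.0368, 0.0769]
orientation: [2.215, 2.226, 0.004]
contact_force: [-1.1, 1.1, 6.7]
grip_width: 0.0571
gripper_force: 27.0
```

{"api": "servo_tool", "payload": {
  "turn": [
    [0, 0, 0],
    [0, 0, 0],
    [0, 0, 0],
    [0, 0, 0],
    [0, 0, 0],
    [0, 0, 0],
    [0, 0, 0],
    [0, 0, 0]
  ],
  "slide": [
    [0, 0, 0.5],
    [0, 0, 2],
    [-1, 0.2, 3],
    [-2.6, 0.5, 3],
    [-4.4, 0.9, 3],
    [-5.8, 1.2, 3],
    [-6.77, 1.3, 2.5],
    [-6.77, 1.3, 1.5]
  ],
  "hand": [0.3, 0.3, 0.3, 0.3, 0.3, 0.3, 0.3, 0.3]
}}

```text
clock: 5.15
tcp_pos: [0.43, 0.0766, 0.1212]
orientation: [-2.213, -2.227, -0.005]
contact_force: [1.2, 0.4, 0.3]
grip_width: 0.0568
gripper_force: 27.1
```

{"api": "servo_tool", "payload": {
  "turn": [
    [0, 0, 0],
    [0, 0, 0],
    [0, 0, 0],
    [0, 0, 0],
    [0, 0, 0],
    [0, 0, 0],
    [0, 0, 0],
    [0, 0, 0]
  ],
  "slide": [
    [0, 0, -0.8],
    [0, 0, -1.6],
    [0, 0, -2.3],
    [0, 0, -2.7],
    [0, 0, -3],
    [0, 0, -3.15],
    [0, 0, -3.15],
    [0, 0, -3.15]
  ],
  "hand": [0.3, 0.3, 0.3, 0.3, 0.3, 0.3, 0.3, 0.3]
}}

```text
clock: 6.15
tcp_pos: [0.4316, 0.0757, 0.0261]
orientation: [2.216, 2.226, 0.001]
contact_force: [0.1, -0.4, -0.3]
grip_width: 0.057
gripper_force: 27.1
```

{"api": "servo_tool", "payload": {
  "turn": [
    [0, 0, 0],
    [0, 0, 0],
    [0, 0, 0],
    [0, 0, 0],
    [0, 0, 0],
    [0, 0, 0],
    [0, 0, 0],
    [0, 0, 0]
  ],
  "slide": [
    [0, 0, 0],
    [0, 0, 0],
    [0, 0, 0.3],
    [0, 0, 1.5],
    [0, 0, 3],
    [1.2, -0.8, 4.6],
    [2.7, -1.7, 5],
    [4.4, -2.7, 5]
  ],
  "hand": [0.85, 0.85, 0.85, 0.85, 0.85, 1, 1, 1]
}}

```text
clock: 7.15
tcp_pos: [0.5655, -0.0052, 0.1783]
orientation: [2.213, 2.228, 0.006]
contact_force: [1.7, 2.0, 0.7]
grip_width: 0.0852
gripper_force: 0.0
```

{"api": "servo_tool", "payload": {
  "turn": [
    [0, 0, 0],
    [0, 0, 0],
    [0, 0, 0],
    [0, 0, 0],
    [0, 0, 0],
    [0, 0, 0],
    [0, 0, 0],
    [0, 0, 0]
  ],
  "slide": [
    [1.5, -1, 0],
    [2.2, -1.47, 0],
    [2.2, -1.47, -0.5],
    [2.2, -1.47, -1.5],
    [2.2, -1.47, -2.5],
    [2.2, -1.47, -3.15],
    [2.2, -1.47, -3.35],
    [2.2, -1.47, -3.35]
  ],
  "hand": [1, 1, 1, 1, 1, 1, 1, 1]
}}

```text
clock: 8.15
tcp_pos: [0.6293, -0.0493, 0.0756]
orientation: [2.216, 2.227, 0.0]
contact_force: [-0.0, -0.3, -0.1]
grip_width: 0.0854
gripper_force: 0.0
```

{"api": "servo_tool", "payload": {
  "turn": [
    [0, 0, 0],
    [0, 0, 0],
    [0, 0, 0],
    [0, 0, 0],
    [0, 0, 0],
    [0, 0, 0],
    [0, 0, 0],
    [0, 0, 0]
  ],
  "slide": [
    [0, 0, 0],
    [0, 0, 0],
    [0, 0, 0],
    [0, 0, 0],
    [0, 0, 0],
    [0, 0, 0],
    [0, 0, 0],
    [0, 0, 0]
  ],
  "hand": [0.5, 0.3, 0.3, 0.3, 0.3, 0.3, 0.3, 0.3]
}}

```text
clock: 9.15
tcp_pos: [0.63, -0.0495, 0.0766]
orientation: [2.216, 2.226, 0.002]
contact_force: [-1.0, 1.0, 6.4]
grip_width: 0.0572
gripper_force: 26.0
```

{"api": "servo_tool", "payload": {
  "turn": [
    [0, 0, 0],
    [0, 0, 0],
    [0, 0, 0],
    [0, 0, 0],
    [0, 0, 0],
    [0, 0, 0],
    [0, 0, 0],
    [0, 0, 0]
  ],
  "slide": [
    [0, 0, 0.5],
    [0, 0, 2],
    [-1, 0.2, 3],
    [-2.6, 0.5, 3],
    [-4.4, 1, 3],
    [-5.6, 1.4, 3],
    [-6.4, 1.5, 2.5],
    [-6.4, 1.5, 1.5]
  ],
  "hand": [0.3, 0.3, 0.3, 0.3, 0.3, 0.3, 0.3, 0.3]
}}

```text
clock: 10.15
tcp_pos: [0.4367, -0.0035, 0.1213]
orientation: [-2.215, -2.227, -0.007]
contact_force: [1.2, 1.2, -0.8]
grip_width: 0.0569
gripper_force: 27.1
```

{"api": "servo_tool", "payload": {
  "turn": [
    [0, 0, 0],
    [0, 0, 0],
    [0, 0, 0],
    [0, 0, 0],
    [0, 0, 0],
    [0, 0, 0],
    [0, 0, 0],
    [0, 0, 0]
  ],
  "slide": [
    [0, 0, -0.8],
    [0, 0, -1.6],
    [0, 0, -2.3],
    [0, 0, -2.7],
    [0, 0, -3],
    [0, 0, -3.15],
    [0, 0, -3.15],
    [0, 0, -3.15]
  ],
  "hand": [0.3, 0.3, 0.3, 0.3, 0.3, 0.3, 0.3, 0.3]
}}

```text
clock: 11.15
tcp_pos: [0.4376, -0.0044, 0.0262]
orientation: [2.216, 2.226, 0.001]
contact_force: [-0.1, 0.2, -0.7]
grip_width: 0.0569
gripper_force: 27.1
```

{"api": "servo_tool", "payload": {
  "turn": [
    [0, 0, 0],
    [0, 0, 0],
    [0, 0, 0],
    [0, 0, 0],
    [0, 0, 0],
    [0, 0, 0],
    [0, 0, 0],
    [0, 0, 0]
  ],
  "slide": [
    [0, 0, 0],
    [0, 0, 0],
    [0, 0, 0.3],
    [0, 0, 1.5],
    [0, 0, 3],
    [0, 0, 5],
    [0, 0, 7],
    [0, 0, 8]
  ],
  "hand": [0.85, 0.85, 0.85, 0.85, 0.85, 1, 1, 1]
}}

```text
clock: 12.15
tcp_pos: [0.4382, -0.005, 0.2688]
orientation: [2.217, 2.225, 0.007]
contact_force: [0.4, 1.3, 0.2]
grip_width: 0.0856
gripper_force: 0.0
```

{"api": "servo_tool", "payload": {
  "turn": [
    [0, 0, 0],
    [0, 0, 0],
    [0, 0, 0],
    [0, 0, 0]
  ],
  "slide": [
    [1, 0, 1],
    [2, 0, 2],
    [3, 0, 3],
    [3, 0, 3]
  ],
  "hand": [1, 1, 1, 1]
}}

```text
clock: 12.65
tcp_pos: [0.5295, -0.0047, 0.3579]
orientation: [2.215, 2.223, 0.003]
contact_force: [-0.8, -0.6, 0.2]
grip_width: 0.0857
gripper_force: 0.0
```

```bash
cat > look.py <<'E'
from f import *
import sys
def look(n,f=None):
    im,d,c=grab(n)
    if f: save(im,f)
    return im,cloud(d,c),c
E
python3 - <<'E'
from look import *
im,P,c=look('wrist','w2.png'); print(r.get_obs()['tcp_pos'])
rims(P,.107,.120,(.55,.72),(-.3,.12)); print('tub');rims(P,.056,.072,(.37,.51),(-.15,.15))
im,P,c=look('top'); rims(P,.107,.122,(.45,.7),(-.5,.1)); rims(P,.053,.072,(.37,.51),(-.15,.15))
E
```

```text
[ 0.52754593 -0.00501411  0.35624402]
427 [ 0.6365 -0.1214] 0.0273 [ 0.6333 -0.1212] 0.0333 [347. 262.]
tub
458 [0.4319 0.0752] 0.0272 [0.4285 0.0747] 0.0335 [200. 115.]
408 [ 0.4406 -0.0048] 0.0276 [ 0.4418 -0.0021] 0.0338 [211. 173.]
72 [ 0.6363 -0.1215] 0.0275 [ 0.634  -0.1201] 0.033 [299. 174.]
216 [ 0.598  -0.3166] 0.0189 [ 0.5983 -0.3166] 0.0266 [361. 188.]
212 [ 0.5905 -0.4222] 0.0185 [ 0.5906 -0.4225] 0.0262 [395. 191.]
215 [ 0.4907 -0.3111] 0.0186 [ 0.491  -0.3112] 0.0263 [359. 222.]
218 [ 0.4842 -0.4099] 0.0187 [ 0.4846 -0.4099] 0.0265 [391. 225.]
```

View pics/w2.png

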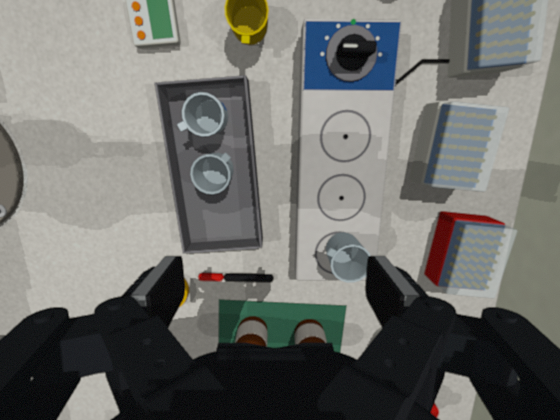

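The wrist view shows two beakers upright in the tub at (203,114) and (211,173). The place dots are free at (346,136) and (342,198), and the third beaker is at (347,262).

{"api": "servo_tool", "payload": {
  "turn": [
    [0, 0, 0],
    [0, 0, 0],
    [0, 0, 0],
    [0, 0, 0],
    [0, 0, 0],
    [0, 0, 0],
    [0, 0, 0],
    [0, 0, 0]
  ],
  "slide": [
    [1.8, -1, -0.5],
    [3.6, -2, -1.5],
    [5.2, -3, -3],
    [6.65, -3.91, -4.5],
    [6.65, -3.91, -6.3],
    [6.65, -3.91, -8],
    [6.65, -3.91, -9],
    [6.65, -3.91, -9.35]
  ],
  "hand": [1, 1, 1, 1, 1, 1, 1, 1]
}}

```text
clock: 13.75
tcp_pos: [0.7241, -0.1212, 0.0727]
orientation: [-2.214, -2.223, 0.005]
contact_force: [0.2, -0.1, 0.7]
grip_width: 0.0856
gripper_force: 0.0
```

{"api": "servo_tool", "payload": {
  "turn": [
    [0, 0, 0],
    [0, 0, 0],
    [0, 0, 0],
    [0, 0, 0],
    [0, 0, 0],
    [0, 0, 0],
    [0, 0, 0],
    [0, 0, 0]
  ],
  "slide": [
    [0, 0, 0],
    [0, 0, 0],
    [0, 0, 0],
    [0, 0, 0],
    [0, 0, 0],
    [0, 0, 0],
    [0, 0, 0],
    [0, 0, 0]
  ],
  "hand": [0.5, 0.3, 0.3, 0.3, 0.3, 0.3, 0.3, 0.3]
}}

```text
clock: 14.75
tcp_pos: [0.7268, -0.1218, 0.0752]
orientation: [-2.216, -2.227, 0.0]
contact_force: [0.1, 0.0, 0.1]
grip_width: 0.0256
gripper_force: 0.0
```

{"api": "servo_tool", "payload": {
  "turn": [
    [0, 0, 0],
    [0, 0, 0],
    [0, 0, 0],
    [0, 0, 0],
    [0, 0, 0],
    [0, 0, 0],
    [0, 0, 0],
    [0, 0, 0]
  ],
  "slide": [
    [0, 0, 0.5],
    [0, 0, 2],
    [-1, 0.2, 3],
    [-2.6, 0.5, 3],
    [-4.4, 1, 3],
    [-5.6, 1.2, 3],
    [-6.45, 1.25, 2.5],
    [-6.45, 1.25, 1.5]
  ],
  "hand": [0.3, 0.3, 0.3, 0.3, 0.3, 0.3, 0.3, 0.3]
}}

```text
clock: 15.75
tcp_pos: [0.5328, -0.0842, 0.1218]
orientation: [2.216, 2.225, 0.006]
contact_force: [0.6, 0.8, 0.5]
grip_width: 0.0257
gripper_force: 0.0
```

{"api": "servo_tool", "payload": {
  "turn": [
    [0, 0, 0],
    [0, 0, 0],
    [0, 0, 0],
    [0, 0, 0],
    [0, 0, 0],
    [0, 0, 0],
    [0, 0, 0],
    [0, 0, 0]
  ],
  "slide": [
    [0, 0, -0.8],
    [0, 0, -1.6],
    [0, 0, -2.3],
    [0, 0, -2.7],
    [0, 0, -3],
    [0, 0, -3.15],
    [0, 0, -3.15],
    [0, 0, -3.15]
  ],
  "hand": [0.3, 0.3, 0.3, 0.3, 0.3, 0.3, 0.3, 0.3]
}}

```text
clock: 16.75
tcp_pos: [0.5346, -0.0843, 0.0263]
orientation: [2.214, 2.225, 0.002]
contact_force: [5.3, 0.1, -3.6]
grip_width: 0.0256
gripper_force: 2.7
```

{"api": "servo_tool", "payload": {
  "turn": [
    [0, 0, 0],
    [0, 0, 0],
    [0, 0, 0],
    [0, 0, 0],
    [0, 0, 0],
    [0, 0, 0],
    [0, 0, 0],
    [0, 0, 0]
  ],
  "slide": [
    [0, 0, 0],
    [0, 0, 0],
    [0, 0, 0.3],
    [0, 0, 1.5],
    [0, 0, 3],
    [0, 0, 5],
    [0, 0, 7],
    [0, 0, 8]
  ],
  "hand": [0.85, 0.85, 0.85, 0.85, 0.85, 1, 1, 1]
}}

```text
clock: 17.75
tcp_pos: [0.533, -0.085, 0.2686]
orientation: [2.217, 2.225, 0.003]
contact_force: [0.6, -0.1, -0.5]
grip_width: 0.0856
gripper_force: 0.0
```

I miscounted x by 90 mm on that approach, so the gripper missed the beaker and closed on nothing. I'll check the scene before going on.

```bash
python3 - <<'E'
from look import *
im,P,c=look('wrist'); print(r.get_obs()['tcp_pos'])
rims(P,.107,.120,(.55,.72),(-.3,.12)); print('tub');rims(P,.056,.072,(.37,.51),(-.15,.15))
im,P,c=look('top','t3.png'); rims(P,.107,.122,(.45,.7),(-.5,.1)); rims(P,.053,.072,(.37,.51),(-.15,.15))
H=P[...,2]
save(cv2.resize(im[90:280,145:415],None,fx=2.9,fy=2.9,interpolation=cv2.INTER_CUBIC),'t3.png')
E
```

```text
[ 0.53440455 -0.08546828  0.27109433]
892 [ 0.6367 -0.1213] 0.0275 [ 0.6342 -0.1205] 0.0339 [374. 230.]
tub
1007 [0.432  0.0745] 0.0273 [0.4285 0.0736] 0.0338 [172.  30.]
772 [ 0.4408 -0.0052] 0.0275 [ 0.4416 -0.0021] 0.0337 [188. 111.]
42 [ 0.6387 -0.1229] 0.026 [ 0.6393 -0.1232] 0.0278 [301. 169.]
219 [ 0.5981 -0.3164] 0.0188 [ 0.5992 -0.316 ] 0.0272 [361. 188.]
213 [ 0.5904 -0.4219] 0.0186 [ 0.5909 -0.4218] 0.0262 [395. 191.]
217 [ 0.4909 -0.3111] 0.0187 [ 0.4914 -0.3116] 0.0264 [359. 222.]
214 [ 0.4842 -0.4099] 0.0186 [ 0.4841 -0.4097] 0.0267 [391. 225.]
74 [0.4308 0.0756] 0.0276 [0.4278 0.0754] 0.0332 [235. 239.]
```

View pics/t3.png

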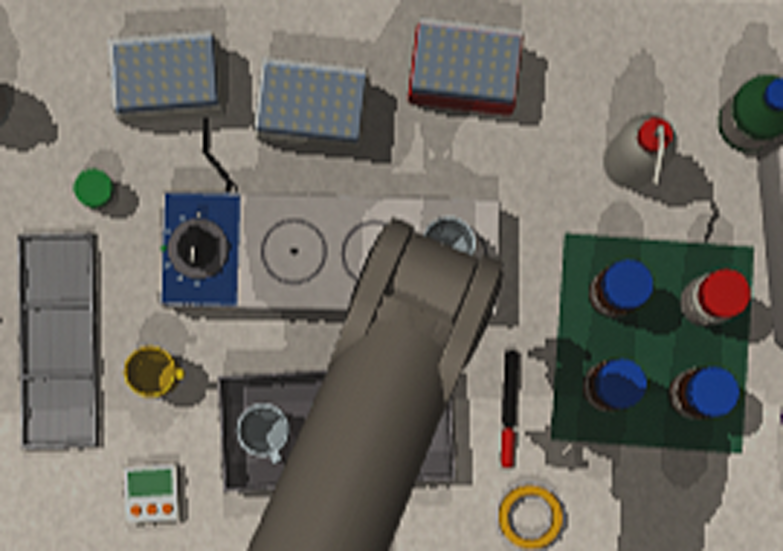

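Nothing was disturbed: the third beaker is still on the stirrer at (450,240) in the crop. I'll redo the pick with the right numbers.

{"api": "servo_tool", "payload": {
  "turn": [
    [0, 0, 0],
    [0, 0, 0],
    [0, 0, 0],
    [0, 0, 0],
    [0, 0, 0],
    [0, 0, 0],
    [0, 0, 0],
    [0, 0, 0]
  ],
  "slide": [
    [1.8, -0.6, -0.5],
    [3.45, -1.25, -1],
    [3.45, -1.25, -2.5],
    [3.45, -1.25, -4],
    [3.45, -1.25, -5],
    [3.45, -1.25, -6],
    [3.45, -1.25, -6.35],
    [3.45, -1.25, -6.35]
  ],
  "hand": [1, 1, 1, 1, 1, 1, 1, 1]
}}

```text
clock: 18.85
tcp_pos: [0.6358, -0.1219, 0.0745]
orientation: [-2.216, -2.225, 0.002]
contact_force: [0.5, 0.2, 0.3]
grip_width: 0.0856
gripper_force: 0.0
```

{"api": "servo_tool", "payload": {
  "turn": [
    [0, 0, 0],
    [0, 0, 0],
    [0, 0, 0],
    [0, 0, 0],
    [0, 0, 0],
    [0, 0, 0],
    [0, 0, 0],
    [0, 0, 0]
  ],
  "slide": [
    [0, 0, 0],
    [0, 0, 0],
    [0, 0, 0],
    [0, 0, 0],
    [0, 0, 0],
    [0, 0, 0],
    [0, 0, 0],
    [0, 0, 0]
  ],
  "hand": [0.5, 0.3, 0.3, 0.3, 0.3, 0.3, 0.3, 0.3]
}}

```text
clock: 19.85
tcp_pos: [0.6376, -0.122, 0.0768]
orientation: [2.215, 2.226, 0.002]
contact_force: [-1.0, -0.0, 6.8]
grip_width: 0.0563
gripper_force: 26.3
```

{"api": "servo_tool", "payload": {
  "turn": [
    [0, 0, 0],
    [0, 0, 0],
    [0, 0, 0],
    [0, 0, 0],
    [0, 0, 0],
    [0, 0, 0],
    [0, 0, 0],
    [0, 0, 0]
  ],
  "slide": [
    [0, 0, 0.5],
    [0, 0, 2],
    [-1, 0.2, 3],
    [-2.6, 0.5, 3],
    [-4.4, 1, 3],
    [-5.6, 1.2, 3],
    [-6.45, 1.25, 2.5],
    [-6.45, 1.25, 1.5]
  ],
  "hand": [0.3, 0.3, 0.3, 0.3, 0.3, 0.3, 0.3, 0.3]
}}

```text
clock: 20.85
tcp_pos: [0.4425, -0.0835, 0.1212]
orientation: [-2.216, -2.226, -0.006]
contact_force: [0.7, 1.2, -1.0]
grip_width: 0.0563
gripper_force: 27.1
```

{"api": "servo_tool", "payload": {
  "turn": [
    [0, 0, 0],
    [0, 0, 0],
    [0, 0, 0],
    [0, 0, 0],
    [0, 0, 0],
    [0, 0, 0],
    [0, 0, 0],
    [0, 0, 0]
  ],
  "slide": [
    [0, 0, -0.8],
    [0, 0, -1.6],
    [0, 0, -2.3],
    [0, 0, -2.7],
    [0, 0, -3],
    [0, 0, -3.15],
    [0, 0, -3.15],
    [0, 0, -3.15]
  ],
  "hand": [0.3, 0.3, 0.3, 0.3, 0.3, 0.3, 0.3, 0.3]
}}

```text
clock: 21.85
tcp_pos: [0.4436, -0.0843, 0.0261]
orientation: [2.216, 2.226, 0.001]
contact_force: [-0.2, -0.4, 0.3]
grip_width: 0.0565
gripper_force: 27.1
```

{"api": "servo_tool", "payload": {
  "turn": [
    [0, 0, 0],
    [0, 0, 0],
    [0, 0, 0],
    [0, 0, 0],
    [0, 0, 0],
    [0, 0, 0],
    [0, 0, 0],
    [0, 0, 0]
  ],
  "slide": [
    [0, 0, 0],
    [0, 0, 0],
    [0, 0, 0.3],
    [0, 0, 1.5],
    [0, 0, 3],
    [0, 0, 5],
    [0, 0, 7],
    [0, 0, 8]
  ],
  "hand": [0.85, 0.85, 0.85, 0.85, 0.85, 1, 1, 1]
}}

```text
clock: 22.85
tcp_pos: [0.444, -0.0852, 0.2682]
orientation: [2.217, 2.224, 0.004]
contact_force: [-0.1, 1.3, -0.2]
grip_width: 0.0855
gripper_force: 0.0
```

{"api": "servo_tool", "payload": {
  "turn": [
    [0, 0, 0],
    [0, 0, 0],
    [0, 0, 0],
    [0, 0, 0],
    [0, 0, 0],
    [0, 0, 0]
  ],
  "slide": [
    [1, -1.5, 1],
    [2, -3, 2],
    [2.6, -4.6, 3],
    [3.2, -6.2, 3.8],
    [3.2, -6.2, 3.8],
    [3.2, -6.2, 3.8]
  ],
  "hand": [1, 1, 1, 1, 1, 1]
}}

```text
clock: 23.6
tcp_pos: [0.5387, -0.2702, 0.3796]
orientation: [-2.217, -2.225, 0.0]
contact_force: [0.3, 0.6, 0.5]
grip_width: 0.0854
gripper_force: 0.0
```

```bash
python3 - <<'E'
from look import *
im,P,c=look('wrist','w4.png'); print(r.get_obs()['tcp_pos'],r.get_obs()['joints'].round(2))
rims(P,.105,.125,(.4,.75),(-.5,.1))
im,P,c=look('top'); rims(P,.107,.122,(.45,.7),(-.5,.1)); rims(P,.053,.072,(.37,.51),(-.15,.15))
E
```

```text
[ 0.53897919 -0.26907856  0.37933961] [-0.43  0.41  1.12  1.58 -0.38  1.38  0.73]
1106 [ 0.492  -0.3109] 0.0187 [ 0.4915 -0.3121] 0.0267 [240. 205.]
1103 [ 0.5983 -0.3168] 0.0188 [ 0.5987 -0.3178] 0.0267 [316. 210.]
534 [ 0.7465 -0.3336] 0.0226 [ 0.7425 -0.3321] 0.0295 [412. 218.]
982 [ 0.4854 -0.4094] 0.019 [ 0.4851 -0.4107] 0.0267 [237. 270.]
908 [ 0.591  -0.4215] 0.0187 [ 0.5916 -0.4232] 0.0266 [308. 277.]
138 [ 0.4797 -0.4138] 0.0163 [ 0.4814 -0.4128] 0.026 [393. 227.]
65 [ 0.4397 -0.0045] 0.0273 [ 0.4412 -0.0024] 0.0322 [260. 236.]
75 [ 0.4426 -0.0837] 0.0276 [ 0.4406 -0.0809] 0.0334 [285. 236.]
74 [0.4308 0.0756] 0.0275 [0.4275 0.0762] 0.0332 [235. 239.]
```

View pics/w4.png

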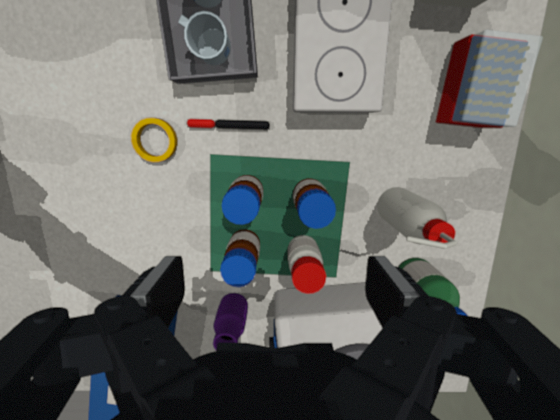

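All three beakers stand upright in the tub. The caps are at (241,204), (316,207) and (238,266), and the places are free. Next is cap c.

{"api": "servo_tool", "payload": {
  "turn": [
    [0, 0, 0],
    [0, 0, 0],
    [0, 0, 0],
    [0, 0, 0],
    [0, 0, 0],
    [0, 0, 0],
    [0, 0, 0],
    [0, 0, 0]
  ],
  "slide": [
    [-0.6, -1.6, -0.5],
    [-1.2, -3.2, -1.5],
    [-1.8, -4.68, -3],
    [-1.8, -4.68, -5],
    [-1.8, -4.68, -7],
    [-1.8, -4.68, -8.5],
    [-1.8, -4.68, -9.2],
    [-1.8, -4.68, -9.48]
  ],
  "hand": [1, 1, 1, 1, 1, 1, 1, 1]
}}

```text
clock: 24.7
tcp_pos: [0.4859, -0.4097, 0.0951]
orientation: [-2.214, -2.228, -0.0]
contact_force: [0.4, 0.0, 0.9]
grip_width: 0.0851
gripper_force: 0.0
```

{"api": "servo_tool", "payload": {
  "turn": [
    [0, 0, 0],
    [0, 0, 0],
    [0, 0, 0],
    [0, 0, 0],
    [0, 0, 0],
    [0, 0, 0],
    [0, 0, 0],
    [0, 0, 0]
  ],
  "slide": [
    [0, 0, 0],
    [0, 0, 0],
    [0, 0, 0],
    [0, 0, 0],
    [0, 0, 0],
    [0, 0, 0],
    [0, 0, 0],
    [0, 0, 0]
  ],
  "hand": [0.7, 0.3, 0.3, 0.3, 0.3, 0.3, 0.3, 0.3],
  "squeeze": 20
}}

```text
clock: 25.7
tcp_pos: [0.486, -0.4116, 0.0972]
orientation: [2.215, 2.225, 0.001]
contact_force: [-0.3, 1.0, 7.1]
grip_width: 0.0515
gripper_force: 21.8
```

{"api": "servo_tool", "payload": {
  "turn": [
    [0, 0, 0],
    [0, 0, 0],
    [0, 0, 0],
    [0, 0, 0],
    [0, 0, 0],
    [0, 0, 0],
    [0, 0, 0],
    [0, 0, 0]
  ],
  "slide": [
    [0, 0, 0.2],
    [0, 0, 0.5],
    [0, 0, 1],
    [0, 0, 1.5],
    [0, 0, 2.5],
    [0, 0, 4],
    [0, 0, 5.5],
    [0, 0, 5.5]
  ],
  "hand": [0.3, 0.3, 0.3, 0.3, 0.3, 0.3, 0.3, 0.3]
}}

```text
clock: 26.7
tcp_pos: [0.4862, -0.4127, 0.2651]
orientation: [2.212, 2.221, 0.002]
contact_force: [-0.3, -0.9, -1.2]
grip_width: 0.0513
gripper_force: 21.1
```

```bash
python3 - <<'E'
from look import *
print(r.get_obs()['tcp_pos'],r.get_obs()['joints'].round(2))
im,P,c=look('side','s5.png')
im,P,c=look('top'); rims(P,.095,.122,(.4,.75),(-.5,.1)); 
E
```

```text
[ 0.48619218 -0.41274766  0.26505151] [-0.07  0.55  1.01  1.66 -0.5   1.2   1.06]
93 [ 0.7497 -0.3358] 0.0272 [ 0.7478 -0.3369] 0.033 [367. 145.]
208 [ 0.6833 -0.4983] 0.0441 [ 0.6768 -0.4936] 0.0769 [417. 161.]
224 [ 0.5977 -0.3159] 0.0189 [ 0.5982 -0.3162] 0.0264 [361. 188.]
234 [ 0.59  -0.421] 0.0189 [ 0.5908 -0.4218] 0.0267 [395. 191.]
222 [ 0.4907 -0.3107] 0.019 [ 0.4906 -0.3108] 0.0267 [359. 222.]
29 [ 0.485  -0.4091] 0.0173 [ 0.4872 -0.4057] 0.0182 [387. 223.]
```

View pics/s5.png

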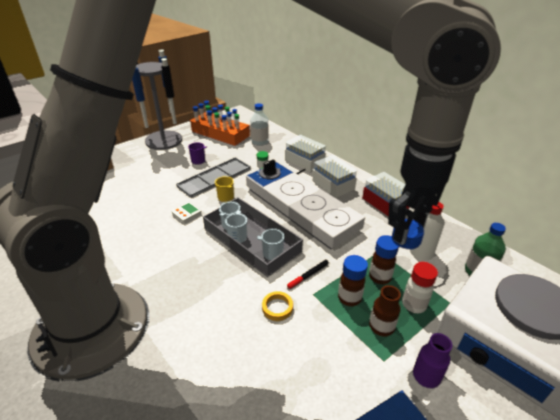

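The side view shows the cap held in the gripper at (408,235) and open bottle c upright at (386,310). Now I'll carry the cap to the tray.

{"api": "servo_tool", "payload": {
  "turn": [
    [0, 0, 0],
    [0, 0, 0],
    [0, 0, 0],
    [0, 0, 0],
    [0, 0, 0],
    [0, 0, 0],
    [0, 0, 0],
    [0, 0, 0]
  ],
  "slide": [
    [0.2, 1, 0.5],
    [0.4, 3, 1],
    [0.6, 5, 1.3],
    [0.8, 7, 1.3],
    [1, 9, 1.3],
    [1.2, 11, 1.3],
    [1.5, 13, 1.3],
    [1.5, 15, 1.3]
  ],
  "hand": [0.3, 0.3, 0.3, 0.3, 0.3, 0.3, 0.3, 0.3]
}}

```text
clock: 27.8
tcp_pos: [0.5296, 0.0418, 0.2984]
orientation: [-2.215, -2.227, 0.002]
contact_force: [1.0, -0.6, -1.2]
grip_width: 0.0514
gripper_force: 21.1
```

{"api": "servo_tool", "payload": {
  "turn": [
    [0, 0, 0],
    [0, 0, 0],
    [0, 0, 0],
    [0, 0, 0],
    [0, 0, 0],
    [0, 0, 0]
  ],
  "slide": [
    [0, 2, 0.3],
    [0, 4, 0.6],
    [0, 6, 0.8],
    [0, 7, 0.8],
    [0, 7, 0.8],
    [0, 7, 0.8]
  ],
  "hand": [0.3, 0.3, 0.3, 0.3, 0.3, 0.3]
}}

```text
clock: 28.55
tcp_pos: [0.5302, 0.2473, 0.3228]
orientation: [2.219, 2.224, -0.003]
contact_force: [0.3, 0.3, 0.8]
grip_width: 0.0513
gripper_force: 21.1
```

```bash
python3 - <<'E'
from look import *
im,P,c=look('wrist','w6.png'); print(r.get_obs()['tcp_pos'],r.get_obs()['joints'].round(2))
np.savez('w6',im=im,P=P)
H=P[...,2]; m=(H>.008)&(H<.02)&(P[...,0]>.38)&(P[...,0]<.68)&(P[...,1]>.25)&(P[...,1]<.38)
k=cv2.morphologyEx(m.astype(np.uint8),cv2.MORPH_OPEN,np.ones((2,2)))
n,l,s,ce=cv2.connectedComponentsWithStats(k)
for i in range(1,n):
    if s[i,4]>100: print(s[i],cv2.minAreaRect(P[l==i][:,:2].astype(np.float32)),np.median(P[l==i],0))
E
```

```text
[0.5303642  0.24693013 0.32309106] [-1.38  0.45  1.18  1.71 -0.44  1.28 -0.11]
[ 186   86  176   72 1896] ((0.5321205854415894, 0.3178693354129791), (0.2526909410953522, 0.08836065232753754), 3.2251861095428467) [0.531374   0.32440269 0.01408816]
```

View pics/w6.png

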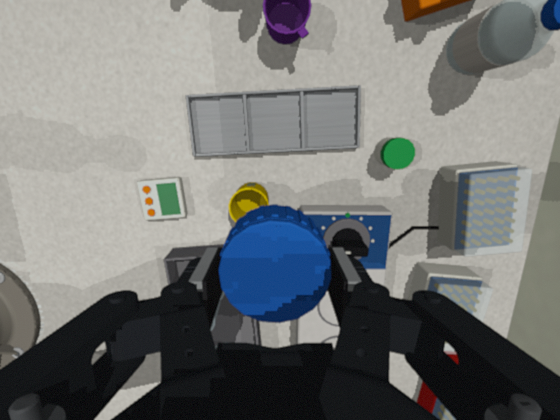

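{"api": "servo_tool", "payload": {
  "turn": [
    [0, 0, 0],
    [0, 0, 0],
    [0, 0, 0],
    [0, 0, 0],
    [0, 0, 0],
    [0, 0, 0],
    [0, 0, 0],
    [0, 0, 0]
  ],
  "slide": [
    [-1.5, 1, -0.5],
    [-2.63, 2.12, -2],
    [-2.63, 2.12, -4],
    [-2.63, 2.12, -6],
    [-2.63, 2.12, -8],
    [-2.63, 2.12, -9.3],
    [-2.63, 2.12, -9.9],
    [-2.63, 2.12, -10.1]
  ],
  "hand": [0.3, 0.3, 0.3, 0.3, 0.3, 0.3, 0.3, 0.3]
}}

```text
clock: 29.6
tcp_pos: [0.452, 0.312, 0.0205]
orientation: [2.218, 2.225, 0.0]
contact_force: [1.1, -0.6, 0.4]
grip_width: 0.0515
gripper_force: 21.2
```

{"api": "servo_tool", "payload": {
  "turn": [
    [0, 0, 0],
    [0, 0, 0],
    [0, 0, 0],
    [0, 0, 0]
  ],
  "slide": [
    [0, 0, -0.1],
    [0, 0, -0.18],
    [0, 0, -0.18],
    [0, 0, -0.18]
  ],
  "hand": [0.3, 0.3, 0.3, 0.3]
}}

```text
clock: 30.1
tcp_pos: [0.4515, 0.3132, 0.0154]
orientation: [-2.216, -2.227, -0.001]
contact_force: [-0.3, 0.1, -0.3]
grip_width: 0.0513
gripper_force: 21.2
```

{"api": "servo_tool", "payload": {
  "turn": [
    [0, 0, 0],
    [0, 0, 0],
    [0, 0, 0],
    [0, 0, 0],
    [0, 0, 0],
    [0, 0, 0],
    [0, 0, 0],
    [0, 0, 0]
  ],
  "slide": [
    [0, 0, 0],
    [0, 0, 0],
    [0, 0, 0.5],
    [0, 0, 2],
    [0, 0, 4],
    [0.3, -1, 6],
    [0.5, -2, 8],
    [1, -4, 9]
  ],
  "hand": [0.72, 0.72, 0.72, 0.72, 0.85, 1, 1, 1]
}}

```text
clock: 31.1
tcp_pos: [0.4793, 0.2053, 0.2808]
orientation: [2.213, 2.229, 0.005]
contact_force: [1.1, -1.0, -0.4]
grip_width: 0.0858
gripper_force: 0.0
```

```bash
python3 - <<'E'
from look import *
im,P,c=look('wrist'); rims(P,.022,.045,(.38,.68),(.25,.38))
E
```

```text
1545 [0.4531 0.3133] 0.0184 [0.4528 0.3135] 0.0268 [252.  90.]
59 [0.6838 0.2775] 0.0048 [0.681  0.2779] 0.0054 [437. 123.]
```

{"api": "servo_tool", "payload": {
  "turn": [
    [0, 0, 0],
    [0, 0, 0],
    [0, 0, 0],
    [0, 0, 0],
    [0, 0, 0],
    [0, 0, 0],
    [0, 0, 0],
    [0, 0, 0]
  ],
  "slide": [
    [0.2, -2, 1],
    [0.4, -4, 1],
    [0.6, -6, 1],
    [0.8, -8, 1],
    [1, -10, 1],
    [1, -12, 1],
    [1, -14, 1],
    [1, -16, 1]
  ],
  "hand": [1, 1, 1, 1, 1, 1, 1, 1]
}}

```text
clock: 32.15
tcp_pos: [0.5078, -0.277, 0.3082]
orientation: [-2.217, -2.226, -0.001]
contact_force: [0.6, 0.3, 1.2]
grip_width: 0.0852
gripper_force: 0.0
```

{"api": "servo_tool", "payload": {
  "turn": [
    [0, 0, 0],
    [0, 0, 0]
  ],
  "slide": [
    [0, 0, 0],
    [0, 0, 0]
  ],
  "hand": [1, 1]
}}

```text
clock: 32.4
tcp_pos: [0.5078, -0.2753, 0.3079]
orientation: [-2.218, -2.224, -0.0]
contact_force: [0.0, 0.4, -0.1]
grip_width: 0.0854
gripper_force: 0.0
```

```bash
python3 - <<'E'
from look import *
im,P,c=look('wrist'); print(r.get_obs()['tcp_pos'],r.get_obs()['joints'].round(2))
rims(P,.102,.125,(.4,.65),(-.5,-.2))
for p in ((345,2),(340,74)): pass
H=P[...,2];g=cv2.cvtColor(im,cv2.COLOR_RGB2GRAY)
m=(g<70)&(H>.05)&(H<.06)&(abs(P[...,0]-.631)<.012)&(P[...,1]>-.16)&(P[...,1]<.06)
n,l,s,ce=cv2.connectedComponentsWithStats(m.astype(np.uint8))
for i in range(1,n):
    if s[i,4]>4: print('dot',s[i,4],ce[i],ray(c,*ce[i],.055))
E
```

```text
[ 0.50850245 -0.2738988   0.30770855] [-0.43  0.41  1.11  1.75 -0.39  1.23  0.79]
1593 [ 0.4916 -0.3105] 0.0187 [ 0.4915 -0.3119] 0.0268 [259. 216.]
1620 [ 0.5977 -0.3162] 0.0189 [ 0.5986 -0.3174] 0.0267 [350. 221.]
433 [ 0.485  -0.4103] 0.0181 [ 0.4851 -0.4114] 0.0205 [255. 291.]
1321 [ 0.5906 -0.4208] 0.019 [ 0.5913 -0.4228] 0.0263 [339. 300.]
dot 20 [378.7  59.1] [ 0.63331687 -0.13123069  0.055     ]
```

{"api": "servo_tool", "payload": {
  "turn": [
    [0, 0, 0],
    [0, 0, 0],
    [0, 0, 0],
    [0, 0, 0],
    [0, 0, 0],
    [0, 0, 0],
    [0, 0, 0],
    [0, 0, 0]
  ],
  "slide": [
    [-0.3, -1.6, 0],
    [-0.6, -3.2, -0.5],
    [-0.78, -4.55, -1.5],
    [-0.78, -4.55, -3.3],
    [-0.78, -4.55, -5.2],
    [-0.78, -4.55, -6.8],
    [-0.78, -4.55, -7.4],
    [-0.78, -4.55, -7.6]
  ],
  "hand": [1, 1, 1, 1, 1, 1, 1, 1]
}}

```text
clock: 33.45
tcp_pos: [0.486, -0.4104, 0.0798]
orientation: [-2.214, -2.229, -0.0]
contact_force: [-0.8, -0.6, 1.3]
grip_width: 0.0854
gripper_force: 0.0
```

{"api": "servo_tool", "payload": {
  "turn": [
    [0, 0, 0],
    [0, 0, 0],
    [0, 0, 0],
    [0, 0, 0],
    [0, 0, 0],
    [0, 0, 0],
    [0, 0, 0],
    [0, 0, 0]
  ],
  "slide": [
    [0, 0, 0],
    [0, 0, 0],
    [0, 0, 0],
    [0, 0, 0],
    [0, 0, 0],
    [0, 0, 0],
    [0, 0, 0],
    [0, 0, 0]
  ],
  "hand": [0.7, 0.5, 0.3, 0.3, 0.3, 0.3, 0.3, 0.3],
  "squeeze": 40
}}

```text
clock: 34.45
tcp_pos: [0.4853, -0.4124, 0.0812]
orientation: [2.215, 2.225, 0.001]
contact_force: [-1.5, -0.1, 6.8]
grip_width: 0.0391
gripper_force: 39.7
```

{"api": "servo_tool", "payload": {
  "turn": [
    [0, 0, 0],
    [0, 0, 0],
    [0, 0, 0],
    [0, 0, 0],
    [0, 0, 0],
    [0, 0, 0],
    [0, 0, 0],
    [0, 0, 0]
  ],
  "slide": [
    [0, 0, 0.3],
    [0, 0, 0.9],
    [0, 0, 1.8],
    [0, 0, 3],
    [0, 0, 4.2],
    [0, 0, 5.1],
    [0, 0, 5.5],
    [0.3, 0.6, 5.5]
  ],
  "hand": [0.3, 0.3, 0.3, 0.3, 0.3, 0.3, 0.3, 0.3]
}}

```text
clock: 35.45
tcp_pos: [0.4928, -0.3952, 0.2462]
orientation: [2.219, 2.221, -0.001]
contact_force: [0.0, 0.5, -3.2]
grip_width: 0.0392
gripper_force: 41.0
```

{"api": "servo_tool", "payload": {
  "turn": [
    [0, 0, 0],
    [0, 0, 0],
    [0, 0, 0],
    [0, 0, 0],
    [0, 0, 0],
    [0, 0, 0],
    [0, 0, 0],
    [0, 0, 0]
  ],
  "slide": [
    [0.5, 1, 0],
    [1.3, 2.4, 0],
    [2.1, 4, 0],
    [2.9, 5.6, 0],
    [3.7, 7.1, 0],
    [4.3, 8.1, 0],
    [4.6, 8.72, 0],
    [4.6, 8.72, 0]
  ],
  "hand": [0.3, 0.3, 0.3, 0.3, 0.3, 0.3, 0.3, 0.3]
}}

```text
clock: 36.45
tcp_pos: [0.6321, -0.1306, 0.2441]
orientation: [-2.213, -2.229, 0.001]
contact_force: [0.4, -1.1, -3.4]
grip_width: 0.0389
gripper_force: 40.9
```

{"api": "servo_tool", "payload": {
  "turn": [
    [0, 0, 0],
    [0, 0, 0],
    [0, 0, 0],
    [0, 0, 0],
    [0, 0, 0],
    [0, 0, 0],
    [0, 0, 0],
    [0, 0, 0]
  ],
  "slide": [
    [0, 0, -0.6],
    [0, 0, -1.6],
    [0, 0, -2.6],
    [0, 0, -3.2],
    [0, 0, -3.5],
    [0, 0, -3.6],
    [0, 0, -3.65],
    [0, 0, -3.65]
  ],
  "hand": [0.3, 0.3, 0.3, 0.3, 0.3, 0.3, 0.3, 0.3]
}}

```text
clock: 37.45
tcp_pos: [0.6322, -0.1324, 0.1363]
orientation: [2.216, 2.226, 0.001]
contact_force: [-3.1, 0.1, 2.4]
grip_width: 0.0385
gripper_force: 41.5
```

{"api": "servo_tool", "payload": {
  "turn": [
    [0, 0, 0],
    [0, 0, 0],
    [0, 0, 0],
    [0, 0, 0],
    [0, 0, 0],
    [0, 0, 0],
    [0, 0, 0],
    [0, 0, 0]
  ],
  "slide": [
    [0, 0, 0],
    [0, 0, 0],
    [0, 0, 0],
    [0, 0, 0],
    [0, 0, 0.6],
    [0, 0, 2],
    [0, 0, 3.7],
    [0, 0, 5]
  ],
  "hand": [0.5, 0.6, 0.75, 1, 1, 1, 1, 1]
}}

```text
clock: 38.45
tcp_pos: [0.6323, -0.1326, 0.2888]
orientation: [2.216, 2.224, 0.002]
contact_force: [2.1, -0.3, 0.2]
grip_width: 0.0855
gripper_force: 0.0
```

{"api": "servo_tool", "payload": {
  "turn": [
    [0, 0, 0],
    [0, 0, 0],
    [0, 0, 0],
    [0, 0, 0],
    [0, 0, 0]
  ],
  "slide": [
    [-1.5, -0.8, 0.6],
    [-3, -1.6, 0.6],
    [-4, -2, 0.6],
    [-4, -2, 0.6],
    [-4, -2, 0.6]
  ],
  "hand": [1, 1, 1, 1, 1]
}}

```text
clock: 39.08
tcp_pos: [0.5128, -0.1915, 0.304]
orientation: [2.215, 2.227, 0.002]
contact_force: [-0.1, -0.1, -0.4]
grip_width: 0.0853
gripper_force: 0.0
```

```bash
cat > b.py <<'E'
from look import *
im,P,c=look('wrist','w7.png'); print(r.get_obs()['tcp_pos'],r.get_obs()['joints'].round(2))
print('bottles');rims(P,.102,.125,(.4,.65),(-.5,-.2))
print('placed');rims(P,.158,.173,(.58,.68),(-.2,.1))
im,P,c=look('top')
print('top');rims(P,.102,.125,(.4,.65),(-.5,-.2));rims(P,.158,.173,(.58,.68),(-.2,.1))
E
python3 b.py
```

```text
[ 0.51309795 -0.19120877  0.30373391] [-0.65  0.36  1.17  1.82 -0.36  1.19  0.63]
bottles
1467 [ 0.4917 -0.3097] 0.0192 [ 0.4916 -0.3114] 0.0268 [255. 282.]
1479 [ 0.598  -0.3154] 0.0193 [ 0.5988 -0.3176] 0.027 [342. 286.]
253 [ 0.5936 -0.4127] 0.0153 [ 0.5948 -0.4094] 0.0216 [337. 345.]
placed
792 [ 0.6309 -0.1316] 0.0181 [ 0.6316 -0.1317] 0.0203 [404. 134.]
top
139 [ 0.6041 -0.3202] 0.0159 [ 0.5995 -0.3177] 0.0257 [363. 186.]
226 [ 0.5904 -0.4218] 0.0187 [ 0.5907 -0.4225] 0.0261 [395. 191.]
127 [ 0.486  -0.3166] 0.0157 [ 0.4893 -0.3131] 0.0253 [361. 224.]
45 [ 0.631  -0.1314] 0.0183 [ 0.6311 -0.1314] 0.0201 [303. 174.]
```

View pics/w7.png

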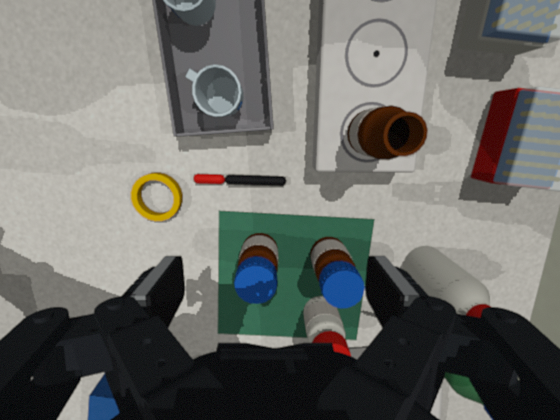

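The wrist view shows open bottle c upright in its ring at (385,133). Cap a is next, going to pocket 2.

{"api": "servo_tool", "payload": {
  "turn": [
    [0, 0, 0],
    [0, 0, 0],
    [0, 0, 0],
    [0, 0, 0],
    [0, 0, 0],
    [0, 0, 0],
    [0, 0, 0],
    [0, 0, 0]
  ],
  "slide": [
    [-0.3, -1.5, 0],
    [-0.6, -3, -0.5],
    [-0.68, -4, -1.5],
    [-0.68, -4, -3.3],
    [-0.68, -4, -5],
    [-0.68, -4, -6.2],
    [-0.68, -4, -6.8],
    [-0.68, -4, -6.93]
  ],
  "hand": [1, 1, 1, 1, 1, 1, 1, 1]
}}

```text
clock: 40.17
tcp_pos: [0.4918, -0.3118, 0.0946]
orientation: [-2.215, -2.227, 0.001]
contact_force: [0.0, -0.5, 0.5]
grip_width: 0.0858
gripper_force: 0.0
```

{"api": "servo_tool", "payload": {
  "turn": [
    [0, 0, 0],
    [0, 0, 0],
    [0, 0, 0],
    [0, 0, 0],
    [0, 0, 0],
    [0, 0, 0],
    [0, 0, 0],
    [0, 0, 0]
  ],
  "slide": [
    [0, 0, 0],
    [0, 0, 0],
    [0, 0, 0],
    [0, 0, 0],
    [0, 0, 0],
    [0, 0, 0],
    [0, 0, 0],
    [0, 0, 0]
  ],
  "hand": [0.7, 0.3, 0.3, 0.3, 0.3, 0.3, 0.3, 0.3],
  "squeeze": 20
}}

```text
clock: 41.18
tcp_pos: [0.4925, -0.3125, 0.0969]
orientation: [2.215, 2.225, 0.002]
contact_force: [-1.5, 0.5, 7.0]
grip_width: 0.0534
gripper_force: 20.4
```

{"api": "servo_tool", "payload": {
  "turn": [
    [0, 0, 0],
    [0, 0, 0],
    [0, 0, 0],
    [0, 0, 0],
    [0, 0, 0],
    [0, 0, 0],
    [0, 0, 0],
    [0, 0, 0]
  ],
  "slide": [
    [0, 0, 0.2],
    [0, 0, 0.5],
    [0, 0, 1],
    [0, 0, 1.5],
    [0, 0, 2.5],
    [0, 0, 4],
    [0, 0, 5.5],
    [0, 0, 5.5]
  ],
  "hand": [0.3, 0.3, 0.3, 0.3, 0.3, 0.3, 0.3, 0.3]
}}

```text
clock: 42.18
tcp_pos: [0.4929, -0.3136, 0.2645]
orientation: [2.212, 2.222, 0.004]
contact_force: [0.1, 0.6, 0.2]
grip_width: 0.0537
gripper_force: 21.2
```

{"api": "servo_tool", "payload": {
  "turn": [
    [0, 0, 0],
    [0, 0, 0],
    [0, 0, 0],
    [0, 0, 0],
    [0, 0, 0],
    [0, 0, 0],
    [0, 0, 0],
    [0, 0, 0]
  ],
  "slide": [
    [0.2, 1, 0.5],
    [0.4, 2.7, 1],
    [0.6, 4.6, 1],
    [0.8, 6.5, 1],
    [1, 8.4, 1],
    [1.2, 10.3, 1],
    [1.35, 12.2, 1],
    [1.35, 14, 1]
  ],
  "hand": [0.3, 0.3, 0.3, 0.3, 0.3, 0.3, 0.3, 0.3]
}}

```text
clock: 43.18
tcp_pos: [0.5316, 0.1103, 0.29]
orientation: [-2.215, -2.227, 0.0]
contact_force: [1.2, -0.1, -1.6]
grip_width: 0.0535
gripper_force: 21.3
```

{"api": "servo_tool", "payload": {
  "turn": [
    [0, 0, 0],
    [0, 0, 0],
    [0, 0, 0],
    [0, 0, 0],
    [0, 0, 0],
    [0, 0, 0],
    [0, 0, 0]
  ],
  "slide": [
    [0, 1.8, 0],
    [0, 3.6, 0],
    [0, 5.4, 0],
    [0, 6.97, 0],
    [0, 6.97, 0],
    [0, 6.97, 0],
    [0, 6.97, 0]
  ],
  "hand": [0.3, 0.3, 0.3, 0.3, 0.3, 0.3, 0.3]
}}

```text
clock: 44.05
tcp_pos: [0.5323, 0.3154, 0.2904]
orientation: [-2.219, -2.223, 0.0]
contact_force: [-0.4, -1.4, -0.7]
grip_width: 0.0538
gripper_force: 21.3
```

{"api": "servo_tool", "payload": {
  "turn": [
    [0, 0, 0],
    [0, 0, 0],
    [0, 0, 0],
    [0, 0, 0],
    [0, 0, 0],
    [0, 0, 0],
    [0, 0, 0],
    [0, 0, 0]
  ],
  "slide": [
    [0, 0.05, -1.5],
    [0, 0.05, -3.4],
    [0, 0.05, -5.4],
    [0, 0.05, -7.2],
    [0, 0.05, -8.5],
    [0, 0.05, -9],
    [0, 0.05, -9.18],
    [0, 0.05, -9.18]
  ],
  "hand": [0.3, 0.3, 0.3, 0.3, 0.3, 0.3, 0.3, 0.3]
}}

```text
clock: 45.05
tcp_pos: [0.5331, 0.3189, 0.0162]
orientation: [2.216, 2.226, 0.003]
contact_force: [-0.6, -0.5, 0.7]
grip_width: 0.0536
gripper_force: 21.3
```

{"api": "servo_tool", "payload": {
  "turn": [
    [0, 0, 0],
    [0, 0, 0],
    [0, 0, 0],
    [0, 0, 0],
    [0, 0, 0],
    [0, 0, 0],
    [0, 0, 0],
    [0, 0, 0]
  ],
  "slide": [
    [0, 0, 0],
    [0, 0, 0],
    [0, 0, 0],
    [0, 0, 0.5],
    [0, 0, 2],
    [0, 0, 4],
    [-0.3, -1, 6],
    [-0.5, -2, 8]
  ],
  "hand": [0.74, 0.74, 0.74, 0.74, 0.85, 1, 1, 1]
}}

```text
clock: 46.05
tcp_pos: [0.5178, 0.2623, 0.2485]
orientation: [-2.216, -2.227, -0.001]
contact_force: [-0.5, 0.7, 0.6]
grip_width: 0.0855
gripper_force: 0.0
```

```bash
python3 - <<'E'
from look import *
im,P,c=look('wrist'); rims(P,.022,.045,(.38,.68),(.25,.38)); print(r.get_obs()['tcp_pos'])
E
```

```text
1635 [0.5342 0.3192] 0.0184 [0.5344 0.3188] 0.0267 [288. 134.]
1648 [0.4537 0.3139] 0.0185 [0.4531 0.3136] 0.0267 [218. 139.]
50 [0.6817 0.2778] 0.003 [0.6804 0.2777] 0.005 [411. 171.]
[0.5212861  0.25726198 0.2554065 ]
```

{"api": "servo_tool", "payload": {
  "turn": [
    [0, 0, 0],
    [0, 0, 0],
    [0, 0, 0],
    [0, 0, 0],
    [0, 0, 0],
    [0, 0, 0],
    [0, 0, 0],
    [0, 0, 0]
  ],
  "slide": [
    [0, -2, 1],
    [0, -4, 1.5],
    [0, -6, 1.5],
    [0, -8, 1.5],
    [0, -10, 1.5],
    [0, -12, 1.5],
    [0, -14, 1.5],
    [0, -15, 1.5]
  ],
  "hand": [1, 1, 1, 1, 1, 1, 1, 1]
}}

```text
clock: 47.1
tcp_pos: [0.5167, -0.191, 0.2919]
orientation: [2.221, 2.22, 0.001]
contact_force: [0.0, 1.1, 0.4]
grip_width: 0.0854
gripper_force: 0.0
```

{"api": "servo_tool", "payload": {
  "turn": [
    [0, 0, 0],
    [0, 0, 0]
  ],
  "slide": [
    [0, 0, 0],
    [0, 0, 0]
  ],
  "hand": [1, 1]
}}

```text
clock: 47.35
tcp_pos: [0.5181, -0.186, 0.291]
orientation: [-2.216, -2.226, -0.001]
contact_force: [0.6, 0.1, -0.3]
grip_width: 0.0853
gripper_force: 0.0
```

```bash
sed -i "s/,'w7.png'//" b.py; python3 b.py
```

```text
[ 0.51825669 -0.18540755  0.29093363] [-0.64  0.38  1.15  1.83 -0.38  1.17  0.63]
bottles
484 [ 0.4915 -0.3111] 0.0181 [ 0.4913 -0.312 ] 0.0202 [251. 291.]
1574 [ 0.5979 -0.3153] 0.0194 [ 0.5987 -0.3172] 0.0269 [340. 296.]
placed
852 [ 0.6309 -0.1316] 0.0181 [ 0.6318 -0.1314] 0.0205 [404. 140.]
top
142 [ 0.6041 -0.3197] 0.0159 [ 0.6002 -0.3177] 0.0251 [362. 186.]
225 [ 0.5902 -0.4217] 0.0187 [ 0.59   -0.4223] 0.0269 [395. 191.]
43 [ 0.4902 -0.3114] 0.0181 [ 0.4899 -0.3117] 0.0204 [359. 223.]
49 [ 0.6308 -0.1314] 0.0182 [ 0.6311 -0.1312] 0.0201 [303. 174.]
```

{"api": "servo_tool", "payload": {
  "turn": [
    [0, 0, 0],
    [0, 0, 0],
    [0, 0, 0],
    [0, 0, 0],
    [0, 0, 0],
    [0, 0, 0],
    [0, 0, 0],
    [0, 0, 0]
  ],
  "slide": [
    [-0.3, -1.5, 0],
    [-0.6, -3, -0.5],
    [-0.88, -4.2, -1.3],
    [-0.88, -4.2, -3],
    [-0.88, -4.2, -4.8],
    [-0.88, -4.2, -6.2],
    [-0.88, -4.2, -6.85],
    [-0.88, -4.2, -7.03]
  ],
  "hand": [1, 1, 1, 1, 1, 1, 1, 1]
}}

```text
clock: 48.45
tcp_pos: [0.492, -0.3121, 0.0797]
orientation: [-2.214, -2.228, 0.0]
contact_force: [-0.1, -0.3, 0.0]
grip_width: 0.0856
gripper_force: 0.0
```

{"api": "servo_tool", "payload": {
  "turn": [
    [0, 0, 0],
    [0, 0, 0],
    [0, 0, 0],
    [0, 0, 0],
    [0, 0, 0],
    [0, 0, 0],
    [0, 0, 0],
    [0, 0, 0]
  ],
  "slide": [
    [0, 0, 0],
    [0, 0, 0],
    [0, 0, 0],
    [0, 0, 0],
    [0, 0, 0],
    [0, 0, 0],
    [0, 0, 0],
    [0, 0, 0]
  ],
  "hand": [0.7, 0.5, 0.3, 0.3, 0.3, 0.3, 0.3, 0.3],
  "squeeze": 40
}}

```text
clock: 49.45
tcp_pos: [0.492, -0.3134, 0.0813]
orientation: [2.216, 2.225, 0.001]
contact_force: [-2.3, 1.1, 6.5]
grip_width: 0.0394
gripper_force: 39.6
```

{"api": "servo_tool", "payload": {
  "turn": [
    [0, 0, 0],
    [0, 0, 0],
    [0, 0, 0],
    [0, 0, 0],
    [0, 0, 0],
    [0, 0, 0],
    [0, 0, 0],
    [0, 0, 0]
  ],
  "slide": [
    [0, 0, 0.3],
    [0, 0, 0.9],
    [0, 0, 1.8],
    [0, 0, 3],
    [0, 0, 4.2],
    [0, 0, 5.1],
    [0, 0, 6.5],
    [0, 0, 6.5]
  ],
  "hand": [0.3, 0.3, 0.3, 0.3, 0.3, 0.3, 0.3, 0.3]
}}

```text
clock: 50.45
tcp_pos: [0.4926, -0.3144, 0.279]
orientation: [2.213, 2.222, 0.004]
contact_force: [0.2, 0.6, -2.7]
grip_width: 0.0393
gripper_force: 40.9
```

{"api": "servo_tool", "payload": {
  "turn": [
    [0, 0, 0],
    [0, 0, 0],
    [0, 0, 0],
    [0, 0, 0],
    [0, 0, 0],
    [0, 0, 0],
    [0, 0, 0],
    [0, 0, 0]
  ],
  "slide": [
    [0.4, 0.8, 0],
    [1.2, 2.2, 0],
    [2, 3.8, 0],
    [2.8, 5.4, 0],
    [3.6, 7, 0],
    [4.3, 8.3, 0],
    [4.68, 9.02, 0],
    [4.68, 9.02, 0]
  ],
  "hand": [0.3, 0.3, 0.3, 0.3, 0.3, 0.3, 0.3, 0.3]
}}

```text
clock: 51.45
tcp_pos: [0.6322, -0.0406, 0.2744]
orientation: [-2.213, -2.229, 0.002]
contact_force: [0.1, -0.2, -2.1]
grip_width: 0.0393
gripper_force: 40.8
```

{"api": "servo_tool", "payload": {
  "turn": [
    [0, 0, 0],
    [0, 0, 0],
    [0, 0, 0],
    [0, 0, 0],
    [0, 0, 0],
    [0, 0, 0],
    [0, 0, 0],
    [0, 0, 0]
  ],
  "slide": [
    [0, 0, -0.8],
    [0, 0, -2],
    [0, 0, -3.3],
    [0, 0, -4.1],
    [0, 0, -4.45],
    [0, 0, -4.6],
    [0, 0, -4.65],
    [0, 0, -4.65]
  ],
  "hand": [0.3, 0.3, 0.3, 0.3, 0.3, 0.3, 0.3, 0.3]
}}

```text
clock: 52.45
tcp_pos: [0.6325, -0.0426, 0.1365]
orientation: [2.216, 2.226, 0.002]
contact_force: [-0.9, -0.9, -1.3]
grip_width: 0.0391
gripper_force: 41.0
```

{"api": "servo_tool", "payload": {
  "turn": [
    [0, 0, 0],
    [0, 0, 0],
    [0, 0, 0],
    [0, 0, 0],
    [0, 0, 0],
    [0, 0, 0],
    [0, 0, 0],
    [0, 0, 0]
  ],
  "slide": [
    [0, 0, -0.03],
    [0, 0, -0.03],
    [0, 0, -0.03],
    [0, 0, 0],
    [0, 0, 0.6],
    [0, 0, 2],
    [0, 0, 3.7],
    [0, 0, 5]
  ],
  "hand": [0.5, 0.6, 0.75, 1, 1, 1, 1, 1]
}}

```text
clock: 53.45
tcp_pos: [0.6324, -0.0429, 0.2891]
orientation: [2.216, 2.224, 0.003]
contact_force: [0.4, 0.7, 1.0]
grip_width: 0.0855
gripper_force: 0.0
```

{"api": "servo_tool", "payload": {
  "turn": [
    [0, 0, 0],
    [0, 0, 0],
    [0, 0, 0],
    [0, 0, 0],
    [0, 0, 0]
  ],
  "slide": [
    [-1.2, -1.5, 0.6],
    [-2.4, -3.2, 0.6],
    [-2.4, -4.9, 0.6],
    [-2.4, -4.9, 0.6],
    [-2.4, -4.9, 0.6]
  ],
  "hand": [1, 1, 1, 1, 1]
}}

```text
clock: 54.08
tcp_pos: [0.5603, -0.189, 0.3042]
orientation: [2.216, 2.226, 0.001]
contact_force: [0.8, 0.4, -0.7]
grip_width: 0.0851
gripper_force: 0.0
```

```bash
python3 b.py
```

```text
[ 0.56055693 -0.18806428  0.30389454] [-0.57  0.45  1.1   1.72 -0.43  1.23  0.64]
bottles
1449 [ 0.5985 -0.3154] 0.0192 [ 0.599  -0.3172] 0.0268 [304. 288.]
99 [ 0.591  -0.4215] 0.024 [ 0.5876 -0.4054] 0.0178 [293. 342.]
placed
959 [ 0.6313 -0.0422] 0.018 [ 0.6321 -0.0416] 0.0204 [360.  26.]
670 [ 0.6312 -0.1316] 0.0181 [ 0.6317 -0.1319] 0.0202 [352. 136.]
top
60 [ 0.5922 -0.3249] 0.0141 [ 0.593  -0.3248] 0.0221 [365. 191.]
225 [ 0.5902 -0.4218] 0.0186 [ 0.5905 -0.4224] 0.0265 [395. 191.]
49 [ 0.6311 -0.0414] 0.0182 [ 0.6312 -0.0419] 0.0202 [273. 173.]
49 [ 0.6307 -0.1315] 0.0181 [ 0.6309 -0.1317] 0.0196 [303. 174.]
```

{"api": "servo_tool", "payload": {
  "turn": [
    [0, 0, 0],
    [0, 0, 0],
    [0, 0, 0],
    [0, 0, 0],
    [0, 0, 0],
    [0, 0, 0],
    [0, 0, 0],
    [0, 0, 0]
  ],
  "slide": [
    [0.5, -1.5, 0],
    [1, -3, -0.5],
    [1.27, -4.28, -1.5],
    [1.27, -4.28, -3.3],
    [1.27, -4.28, -5],
    [1.27, -4.28, -6.2],
    [1.27, -4.28, -6.8],
    [1.27, -4.28, -6.93]
  ],
  "hand": [1, 1, 1, 1, 1, 1, 1, 1]
}}

```text
clock: 55.18
tcp_pos: [0.5985, -0.3166, 0.0951]
orientation: [-2.214, -2.228, 0.001]
contact_force: [-0.4, -0.2, -0.5]
grip_width: 0.0855
gripper_force: 0.0
```

{"api": "servo_tool", "payload": {
  "turn": [
    [0, 0, 0],
    [0, 0, 0],
    [0, 0, 0],
    [0, 0, 0],
    [0, 0, 0],
    [0, 0, 0],
    [0, 0, 0],
    [0, 0, 0]
  ],
  "slide": [
    [0, 0, 0],
    [0, 0, 0],
    [0, 0, 0],
    [0, 0, 0],
    [0, 0, 0],
    [0, 0, 0],
    [0, 0, 0],
    [0, 0, 0]
  ],
  "hand": [0.7, 0.3, 0.3, 0.3, 0.3, 0.3, 0.3, 0.3],
  "squeeze": 20
}}

```text
clock: 56.18
tcp_pos: [0.599, -0.3182, 0.0975]
orientation: [2.215, 2.225, 0.002]
contact_force: [-0.9, 0.6, 7.1]
grip_width: 0.0536
gripper_force: 20.5
```

{"api": "servo_tool", "payload": {
  "turn": [
    [0, 0, 0],
    [0, 0, 0],
    [0, 0, 0],
    [0, 0, 0],
    [0, 0, 0],
    [0, 0, 0],
    [0, 0, 0],
    [0, 0, 0]
  ],
  "slide": [
    [0, 0, 0.2],
    [0, 0, 0.5],
    [0, 0, 1],
    [0, 0, 1.5],
    [0, 0, 2.5],
    [0, 0, 4],
    [0, 0, 5.5],
    [0, 0, 6.5]
  ],
  "hand": [0.3, 0.3, 0.3, 0.3, 0.3, 0.3, 0.3, 0.3]
}}

```text
clock: 57.18
tcp_pos: [0.5982, -0.3184, 0.2941]
orientation: [2.215, 2.224, 0.001]
contact_force: [0.6, 0.9, -0.2]
grip_width: 0.0536
gripper_force: 21.2
```

{"api": "servo_tool", "payload": {
  "turn": [
    [0, 0, 0],
    [0, 0, 0],
    [0, 0, 0],
    [0, 0, 0],
    [0, 0, 0],
    [0, 0, 0],
    [0, 0, 0],
    [0, 0, 0]
  ],
  "slide": [
    [0, 1, 0.2],
    [0, 2.7, 0.2],
    [0.1, 4.6, 0.2],
    [0.2, 6.5, 0.2],
    [0.3, 8.4, 0.2],
    [0.4, 10.3, 0.2],
    [0.48, 12.2, 0.2],
    [0.48, 14, 0.2]
  ],
  "hand": [0.3, 0.3, 0.3, 0.3, 0.3, 0.3, 0.3, 0.3]
}}

```text
clock: 58.18
tcp_pos: [0.6124, 0.1044, 0.2977]
orientation: [2.216, 2.227, 0.002]
contact_force: [1.7, 0.6, 0.0]
grip_width: 0.0537
gripper_force: 21.2
```

{"api": "servo_tool", "payload": {
  "turn": [
    [0, 0, 0],
    [0, 0, 0],
    [0, 0, 0],
    [0, 0, 0],
    [0, 0, 0],
    [0, 0, 0],
    [0, 0, 0]
  ],
  "slide": [
    [0, 1.8, 0],
    [0, 3.6, 0],
    [0, 5.4, 0],
    [0, 7.3, 0],
    [0, 7.3, 0],
    [0, 7.3, 0],
    [0, 7.3, 0]
  ],
  "hand": [0.3, 0.3, 0.3, 0.3, 0.3, 0.3, 0.3]
}}

```text
clock: 59.05
tcp_pos: [0.613, 0.3192, 0.2974]
orientation: [2.219, 2.223, 0.001]
contact_force: [0.8, -0.5, 0.5]
grip_width: 0.0534
gripper_force: 21.2
```

{"api": "servo_tool", "payload": {
  "turn": [
    [0, 0, 0],
    [0, 0, 0],
    [0, 0, 0],
    [0, 0, 0],
    [0, 0, 0],
    [0, 0, 0],
    [0, 0, 0],
    [0, 0, 0]
  ],
  "slide": [
    [0, 0.05, -1.5],
    [0, 0.05, -3.4],
    [0, 0.05, -5.4],
    [0, 0.05, -7.3],
    [0, 0.05, -8.6],
    [0, 0.05, -9.2],
    [0, 0.05, -9.38],
    [0, 0.05, -9.38]
  ],
  "hand": [0.3, 0.3, 0.3, 0.3, 0.3, 0.3, 0.3, 0.3]
}}

```text
clock: 60.05
tcp_pos: [0.6136, 0.3228, 0.0167]
orientation: [2.216, 2.226, 0.003]
contact_force: [-0.5, 0.5, 0.2]
grip_width: 0.0536
gripper_force: 21.3
```

{"api": "servo_tool", "payload": {
  "turn": [
    [0, 0, 0],
    [0, 0, 0],
    [0, 0, 0],
    [0, 0, 0],
    [0, 0, 0],
    [0, 0, 0],
    [0, 0, 0],
    [0, 0, 0]
  ],
  "slide": [
    [0, 0, 0],
    [0, 0, 0],
    [0, 0, 0],
    [0, 0, 0.5],
    [0, 0, 2],
    [0, 0, 4],
    [-0.3, -1, 6],
    [-0.5, -2, 8]
  ],
  "hand": [0.74, 0.74, 0.74, 0.74, 0.85, 1, 1, 1]
}}

```text
clock: 61.05
tcp_pos: [0.5982, 0.2665, 0.2492]
orientation: [2.216, 2.227, 0.001]
contact_force: [0.2, 1.1, 0.2]
grip_width: 0.0856
gripper_force: 0.0
```

```bash
python3 - <<'E'
from look import *
im,P,c=look('wrist'); rims(P,.022,.045,(.38,.68),(.25,.38)); print(r.get_obs()['tcp_pos'])
E
```

```text
1628 [0.6149 0.3231] 0.0183 [0.615 0.323] 0.0267 [288. 134.]
1648 [0.5352 0.3192] 0.0185 [0.5343 0.3189] 0.027 [219. 138.]
1709 [0.4545 0.314 ] 0.0188 [0.4534 0.3137] 0.0266 [150. 142.]
[0.60171578 0.26088653 0.25734435]
```

{"api": "servo_tool", "payload": {
  "turn": [
    [0, 0, 0],
    [0, 0, 0],
    [0, 0, 0],
    [0, 0, 0],
    [0, 0, 0],
    [0, 0, 0],
    [0, 0, 0],
    [0, 0, 0]
  ],
  "slide": [
    [-0.2, -1.5, 1.5],
    [-0.4, -3.2, 2],
    [-0.6, -5, 2],
    [-0.8, -7, 2],
    [-1, -9, 2],
    [-1, -11, 2],
    [-1, -13, 2],
    [-1, -14.5, 2]
  ],
  "hand": [1, 1, 1, 1, 1, 1, 1, 1]
}}

```text
clock: 62.1
tcp_pos: [0.5676, -0.1709, 0.3074]
orientation: [2.219, 2.223, 0.002]
contact_force: [0.5, -0.1, 0.1]
grip_width: 0.0853
gripper_force: 0.0
```

{"api": "servo_tool", "payload": {
  "turn": [
    [0, 0, 0],
    [0, 0, 0]
  ],
  "slide": [
    [0, 0, 0],
    [0, 0, 0]
  ],
  "hand": [1, 1]
}}

```text
clock: 62.35
tcp_pos: [0.5684, -0.1674, 0.3066]
orientation: [-2.217, -2.226, -0.001]
contact_force: [0.3, 0.1, -0.1]
grip_width: 0.0851
gripper_force: 0.0
```

```bash
python3 b.py
```

```text
[ 0.5687115  -0.16646837  0.30644106] [-0.61  0.45  1.11  1.72 -0.43  1.24  0.6 ]
bottles
442 [ 0.5989 -0.3169] 0.0181 [ 0.5999 -0.3177] 0.0207 [297. 302.]
placed
849 [ 0.6313 -0.042 ] 0.0181 [ 0.6319 -0.0413] 0.0204 [348.  53.]
614 [ 0.6313 -0.1314] 0.018 [ 0.6319 -0.1316] 0.0201 [341. 160.]
top
53 [ 0.5981 -0.3174] 0.0182 [ 0.598  -0.3174] 0.0201 [361. 188.]
223 [ 0.5903 -0.4219] 0.0186 [ 0.5899 -0.4226] 0.0264 [395. 191.]
47 [ 0.631  -0.0413] 0.0181 [ 0.6312 -0.0413] 0.02 [273. 173.]
```

{"api": "servo_tool", "payload": {
  "turn": [
    [0, 0, 0],
    [0, 0, 0],
    [0, 0, 0],
    [0, 0, 0],
    [0, 0, 0],
    [0, 0, 0],
    [0, 0, 0],
    [0, 0, 0]
  ],
  "slide": [
    [0.4, -1.7, 0],
    [0.8, -3.4, -0.5],
    [1, -5, -1.3],
    [1, -5, -3],
    [1, -5, -4.9],
    [1, -5, -6.6],
    [1, -5, -7.35],
    [1, -5, -7.54]
  ],
  "hand": [1, 1, 1, 1, 1, 1, 1, 1]
}}

```text
clock: 63.45
tcp_pos: [0.5988, -0.3166, 0.0795]
orientation: [-2.214, -2.228, 0.001]
contact_force: [-0.2, 0.5, 0.0]
grip_width: 0.085
gripper_force: 0.0
```

{"api": "servo_tool", "payload": {
  "turn": [
    [0, 0, 0],
    [0, 0, 0],
    [0, 0, 0],
    [0, 0, 0],
    [0, 0, 0],
    [0, 0, 0],
    [0, 0, 0],
    [0, 0, 0]
  ],
  "slide": [
    [0, 0, 0],
    [0, 0, 0],
    [0, 0, 0],
    [0, 0, 0],
    [0, 0, 0],
    [0, 0, 0],
    [0, 0, 0],
    [0, 0, 0]
  ],
  "hand": [0.7, 0.5, 0.3, 0.3, 0.3, 0.3, 0.3, 0.3],
  "squeeze": 40
}}

```text
clock: 64.45
tcp_pos: [0.599, -0.3184, 0.0819]
orientation: [2.215, 2.225, 0.002]
contact_force: [-1.2, 0.5, 6.3]
grip_width: 0.0391
gripper_force: 39.7
```

{"api": "servo_tool", "payload": {
  "turn": [
    [0, 0, 0],
    [0, 0, 0],
    [0, 0, 0],
    [0, 0, 0],
    [0, 0, 0],
    [0, 0, 0],
    [0, 0, 0],
    [0, 0, 0]
  ],
  "slide": [
    [0, 0, 0.3],
    [0, 0, 0.9],
    [0, 0, 1.8],
    [0, 0, 3],
    [0, 0, 4.2],
    [0, 0, 5.4],
    [0, 0, 6.5],
    [0, 0, 6.5]
  ],
  "hand": [0.3, 0.3, 0.3, 0.3, 0.3, 0.3, 0.3, 0.3]
}}

```text
clock: 65.45
tcp_pos: [0.5992, -0.3191, 0.2788]
orientation: [2.213, 2.222, 0.003]
contact_force: [-0.0, 0.5, -2.7]
grip_width: 0.0392
gripper_force: 40.9
```

{"api": "servo_tool", "payload": {
  "turn": [
    [0, 0, 0],
    [0, 0, 0],
    [0, 0, 0],
    [0, 0, 0],
    [0, 0, 0],
    [0, 0, 0],
    [0, 0, 0],
    [0, 0, 0]
  ],
  "slide": [
    [0, 0.6, 0.3],
    [0.2, 1.8, 0.3],
    [0.4, 3.4, 0.3],
    [0.5, 5, 0.3],
    [0.7, 6.6, 0.3],
    [0.9, 8.2, 0.3],
    [1.1, 9.6, 0.3],
    [1.1, 10.8, 0.3]
  ],
  "hand": [0.3, 0.3, 0.3, 0.3, 0.3, 0.3, 0.3, 0.3]
}}

```text
clock: 66.45
tcp_pos: [0.6309, 0.0088, 0.2828]
orientation: [-2.214, -2.227, 0.002]
contact_force: [0.2, 0.2, -2.8]
grip_width: 0.0389
gripper_force: 40.9
```

{"api": "servo_tool", "payload": {
  "turn": [
    [0, 0, 0],
    [0, 0, 0],
    [0, 0, 0],
    [0, 0, 0]
  ],
  "slide": [
    [0, 0.9, 0],
    [0, 1.4, 0],
    [0, 1.4, 0],
    [0, 1.4, 0]
  ],
  "hand": [0.3, 0.3, 0.3, 0.3]
}}

```text
clock: 66.95
tcp_pos: [0.6312, 0.0465, 0.2841]
orientation: [2.218, 2.224, -0.001]
contact_force: [-0.3, -0.4, -2.2]
grip_width: 0.0389
gripper_force: 40.9
```

{"api": "servo_tool", "payload": {
  "turn": [
    [0, 0, 0],
    [0, 0, 0],
    [0, 0, 0],
    [0, 0, 0],
    [0, 0, 0],
    [0, 0, 0],
    [0, 0, 0],
    [0, 0, 0]
  ],
  "slide": [
    [0, 0.05, -0.8],
    [0, 0.05, -2.1],
    [0, 0.05, -3.5],
    [0, 0.05, -4.4],
    [0, 0.05, -4.8],
    [0, 0.05, -4.93],
    [0, 0.05, -4.98],
    [0, 0.05, -4.98]
  ],
  "hand": [0.3, 0.3, 0.3, 0.3, 0.3, 0.3, 0.3, 0.3]
}}

```text
clock: 67.95
tcp_pos: [0.632, 0.0486, 0.137]
orientation: [2.217, 2.225, 0.002]
contact_force: [-3.5, -1.0, 5.3]
grip_width: 0.0389
gripper_force: 41.8
```

{"api": "servo_tool", "payload": {
  "turn": [
    [0, 0, 0],
    [0, 0, 0],
    [0, 0, 0],
    [0, 0, 0],
    [0, 0, 0],
    [0, 0, 0],
    [0, 0, 0],
    [0, 0, 0]
  ],
  "slide": [
    [0, 0, 0],
    [0, 0, 0],
    [0, 0, 0],
    [0, 0, 0],
    [0, 0, 0.6],
    [0, 0, 2],
    [0, 0, 3.7],
    [0, 0, 5]
  ],
  "hand": [0.5, 0.6, 0.75, 1, 1, 1, 1, 1]
}}

```text
clock: 68.95
tcp_pos: [0.6319, 0.0492, 0.2882]
orientation: [2.216, 2.225, 0.003]
contact_force: [0.9, -0.4, 1.0]
grip_width: 0.0853
gripper_force: 0.0
```

{"api": "servo_tool", "payload": {
  "turn": [
    [0, 0, 0],
    [0, 0, 0],
    [0, 0, 0],
    [0, 0, 0]
  ],
  "slide": [
    [-0.5, 0, 0.6],
    [-1, 0, 0.6],
    [-1, 0, 0.6],
    [-1, 0, 0.6]
  ],
  "hand": [1, 1, 1, 1]
}}

```text
clock: 69.45
tcp_pos: [0.6011, 0.0503, 0.3019]
orientation: [-2.215, -2.227, 0.001]
contact_force: [-0.0, -0.2, -0.2]
grip_width: 0.085
gripper_force: 0.0
```

```bash
cat > k.py <<'E'
from look import *
im,P,c=look('wrist','w8.png'); print(r.get_obs()['tcp_pos'],r.get_obs()['joints'].round(2))
rims(P,.158,.173,(.58,.68),(-.2,.1))
m=(P[...,2]>.085)&(P[...,2]<.108)&(abs(P[...,0]-.632)<.035)&(abs(P[...,1]-.155)<.035)
print(m.sum(),cv2.minAreaRect(P[m][:,:2].astype(np.float32)))
E
python3 k.py
```

```text
[0.60134203 0.05020529 0.30198541] [-0.97  0.49  1.12  1.7  -0.46  1.25  0.26]
580 [0.632  0.0495] 0.018 [0.6321 0.049 ] 0.0201 [306. 199.]
616 [ 0.6317 -0.0404] 0.0181 [ 0.6319 -0.0411] 0.0203 [303. 284.]
86 [ 0.6317 -0.1305] 0.0187 [ 0.6305 -0.117 ] 0.0135 [298. 342.]
573 ((0.6334677934646606, 0.1545950472354889), (0.014211555011570454, 0.041338760405778885), 89.22001647949219)
```

View pics/w8.png

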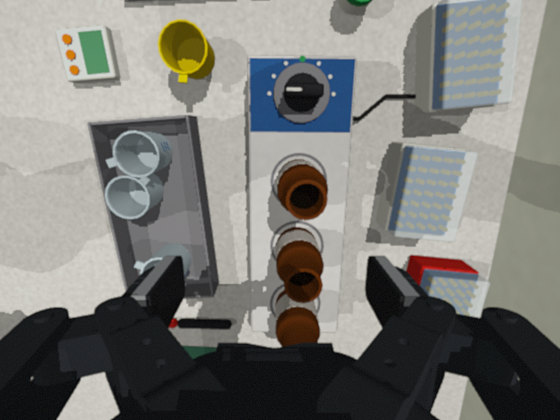

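All three bottles stand centred and open. The knob bar lies along x at (303,92) and the green dot is at (303,58). One tub beaker has shifted: they're now at (137,153), (128,197) and (170,265). I'll check that they're upright and turn the tool for the knob.

```bash
python3 - <<'E'
from look import *
for n in('top','wrist'):
    im,P,c=look(n); rims(P,.053,.075,(.36,.52),(-.15,.15))
E
```

```text
78 [ 0.4426 -0.0837] 0.0274 [ 0.4405 -0.0809] 0.0334 [285. 236.]
150 [0.419  0.0567] 0.0376 [0.421  0.0546] 0.0571 [242. 243.]
1431 [0.4207 0.0529] 0.0387 [0.4212 0.0542] 0.0574 [130. 175.]
175 [ 0.4322 -0.0685] 0.0142 [ 0.4321 -0.0674] 0.0211 [147. 263.]
```

{"api": "servo_tool", "payload": {
  "turn": [
    [0, 0, 1.5],
    [0, 0, 3.5],
    [0, 0, 5.5],
    [0, 0, 7.5],
    [0, 0, 9.5],
    [0, 0, 11.5],
    [0, 0, 13.5],
    [0, 0, 15.5]
  ],
  "slide": [
    [0.2, 0.5, 0],
    [0.4, 1, 0],
    [0.6, 1.5, 0],
    [0.8, 2, 0],
    [1, 2.5, 0],
    [1.05, 3, 0],
    [1.05, 3.48, 0],
    [1.05, 3.48, 0]
  ],
  "hand": [1, 1, 1, 0.6, 0.6, 0.6, 0.6, 0.6]
}}

```text
clock: 70.6
tcp_pos: [0.633, 0.156, 0.3019]
orientation: [-0.322, -3.124, 0.0]
contact_force: [0.1, -0.3, -0.3]
grip_width: 0.0513
gripper_force: 0.0
```

{"api": "servo_tool", "payload": {
  "turn": [
    [0, 0, 1.5],
    [0, 0, 2.35],
    [0, 0, 2.35],
    [0, 0, 2.35],
    [0, 0, 2.35]
  ],
  "slide": [
    [0, 0, 0],
    [0, 0, 0],
    [0, 0, 0],
    [0, 0, 0],
    [0, 0, 0]
  ],
  "hand": [0.6, 0.6, 0.6, 0.6, 0.6]
}}

```text
clock: 71.22
tcp_pos: [0.633, 0.1542, 0.3025]
orientation: [-0.015, -3.141, 0.0]
contact_force: [0.2, 0.7, -0.3]
grip_width: 0.0511
gripper_force: 0.0
```

```bash
python3 - <<'E'
from h import *
from scipy.spatial.transform import Rotation as Ro
o=r.get_obs(); y=Ro.from_rotvec(o['orientation']).as_matrix(); print(o['tcp_pos'],o['joints'].round(2),np.degrees(np.arctan2(y[1,1],y[0,1])),y[:,2])
E
```

```text
[0.63297606 0.15423212 0.30254865] [-0.81  0.45  0.68  1.56 -0.29  1.24  1.48] 89.46316988220714 [-2.18125736e-04 -2.72714433e-04 -9.99999939e-01]
```

{"api": "servo_tool", "payload": {
  "turn": [
    [0, 0, 0],
    [0, 0, 0],
    [0, 0, 0],
    [0, 0, 0],
    [0, 0, 0],
    [0, 0, 0],
    [0, 0, 0],
    [0, 0, 0]
  ],
  "slide": [
    [0, 0, -1],
    [0, 0, -2.5],
    [0, 0, -4],
    [0, 0, -5.5],
    [0, 0, -6.6],
    [0, 0, -7.2],
    [0, 0, -7.5],
    [0, 0, -7.57]
  ],
  "hand": [0.6, 0.6, 0.6, 0.6, 0.6, 0.6, 0.6, 0.6]
}}

```text
clock: 72.22
tcp_pos: [0.6334, 0.1544, 0.076]
orientation: [0.014, 3.141, 0.0]
contact_force: [0.5, -0.4, 0.2]
grip_width: 0.0514
gripper_force: 0.0
```

{"api": "servo_tool", "payload": {
  "turn": [
    [0, 0, 0],
    [0, 0, 0],
    [0, 0, 0],
    [0, 0, 0],
    [0, 0, 0],
    [0, 0, 0],
    [0, 0, 0],
    [0, 0, 0]
  ],
  "slide": [
    [0, 0, 0],
    [0, 0, 0],
    [0, 0, 0],
    [0, 0, 0],
    [0, 0, 0],
    [0, 0, 0],
    [0, 0, 0],
    [0, 0, 0]
  ],
  "hand": [0.3, 0.05, 0.05, 0.05, 0.05, 0.05, 0.05, 0.05],
  "squeeze": 25
}}

```text
clock: 73.22
tcp_pos: [0.6336, 0.1556, 0.0769]
orientation: [0.012, 3.14, 0.003]
contact_force: [-1.5, 2.7, 5.4]
grip_width: 0.0132
gripper_force: 29.6
```

{"api": "servo_tool", "payload": {
  "turn": [
    [0, 0, -1],
    [0, 0, -2.5],
    [0, 0, -4],
    [0, 0, -5.5],
    [0, 0, -7],
    [0, 0, -8.5],
    [0, 0, -10],
    [0, 0, -11.5]
  ],
  "slide": [
    [0, 0, 0],
    [0, 0, 0],
    [0, 0, 0],
    [0, 0, 0],
    [0, 0, 0],
    [0, 0, 0],
    [0, 0, 0],
    [0, 0, 0]
  ],
  "hand": [0.05, 0.05, 0.05, 0.05, 0.05, 0.05, 0.05, 0.05]
}}

```text
clock: 74.22
tcp_pos: [0.6329, 0.1545, 0.0768]
orientation: [-1.528, -2.744, -0.001]
contact_force: [-3.4, 0.6, 8.9]
grip_width: 0.0135
gripper_force: 30.0
```

{"api": "servo_tool", "payload": {
  "turn": [
    [0, 0, -1.5],
    [0, 0, -3],
    [0, 0, -4.5],
    [0, 0, -5.7],
    [0, 0, -6.43],
    [0, 0, -6.43],
    [0, 0, -6.43],
    [0, 0, -6.43]
  ],
  "slide": [
    [0, 0, 0],
    [0, 0, 0],
    [0, 0, 0],
    [0, 0, 0],
    [0, 0, 0],
    [0, 0, 0],
    [0, 0, 0],
    [0, 0, 0]
  ],
  "hand": [0.05, 0.05, 0.05, 0.05, 0.05, 0.05, 0.05, 0.05]
}}

```text
clock: 75.22
tcp_pos: [0.6321, 0.1543, 0.0768]
orientation: [-2.222, -2.217, 0.001]
contact_force: [-5.8, 0.8, 11.3]
grip_width: 0.0134
gripper_force: 30.4
```

```bash
python3 - <<'E'
from h import *
from scipy.spatial.transform import Rotation as Ro
o=r.get_obs(); y=Ro.from_rotvec(o['orientation']).as_matrix(); print(o['tcp_pos'],o['joints'].round(2),np.degrees(np.arctan2(y[1,1],y[0,1])),o['moment'])
E
```

```text
[0.63214447 0.15429793 0.0768286 ] [-0.94  0.83  0.93  1.78 -0.8   0.97  0.33] -0.1319183480536633 [0.12459165 1.47249896 0.00306191]
```

Release the knob, rise clear and check.

{"api": "servo_tool", "payload": {
  "turn": [
    [0, 0, 0],
    [0, 0, 0],
    [0, 0, 0],
    [0, 0, 0],
    [0, 0, 0],
    [0, 0, 0],
    [0, 0, 0],
    [0, 0, 0]
  ],
  "slide": [
    [0, 0, 0],
    [0, 0, 0],
    [0, 0, 0],
    [0, 0, 0.5],
    [0, 0, 2],
    [0, 0, 4],
    [0, 0, 6],
    [0, 0, 7.5]
  ],
  "hand": [0.3, 0.6, 0.6, 0.6, 0.6, 0.6, 0.6, 0.6]
}}

```text
clock: 76.22
tcp_pos: [0.6334, 0.1535, 0.3046]
orientation: [2.224, 2.217, 0.004]
contact_force: [0.1, 0.9, -0.9]
grip_width: 0.0512
gripper_force: 0.0
```

{"api": "servo_tool", "payload": {
  "turn": [
    [0, 0, 0],
    [0, 0, 0],
    [0, 0, 0],
    [0, 0, 0],
    [0, 0, 0],
    [0, 0, 0],
    [0, 0, 0]
  ],
  "slide": [
    [-1, -1, 0.6],
    [-2, -2, 1.2],
    [-3, -3, 1.8],
    [-3, -4, 2.4],
    [-3, -5, 3],
    [-3, -5, 3],
    [-3, -5, 3]
  ],
  "hand": [1, 1, 1, 1, 1, 1, 1]
}}

```text
clock: 77.1
tcp_pos: [0.5434, 0.0046, 0.3907]
orientation: [-2.224, -2.219, -0.001]
contact_force: [-0.2, -0.3, -0.5]
grip_width: 0.0852
gripper_force: 0.0
```

```bash
sed -i 's/w8/w9/' k.py; python3 k.py; python3 - <<'E'
from look import *
im,P,c=look('top'); rims(P,.158,.173,(.58,.68),(-.2,.1)); rims(P,.022,.045,(.42,.66),(.27,.36))
E
```

```text
[0.54319731 0.00512653 0.3903298 ] [-1.16  0.34  1.36  1.7  -0.34  1.38  0.26]
378 [0.6317 0.049 ] 0.0181 [0.632  0.0489] 0.02 [348. 145.]
366 [ 0.6314 -0.0409] 0.0181 [ 0.6318 -0.0411] 0.0204 [343. 217.]
368 [ 0.6316 -0.1308] 0.0181 [ 0.6318 -0.1315] 0.0204 [339. 280.]
431 ((0.6332892179489136, 0.15418066084384918), (0.041648782789707184, 0.014425397850573063), 89.93401336669922)
25 [ 0.6309 -0.0417] 0.0181 [ 0.6306 -0.0426] 0.0197 [276. 174.]
48 [ 0.6308 -0.1314] 0.0181 [ 0.6306 -0.1315] 0.0197 [303. 174.]
207 [0.6139 0.3222] 0.0189 [0.6139 0.323 ] 0.0269 [163. 181.]
208 [0.5336 0.3175] 0.0189 [0.5383 0.3168] 0.0316 [164. 206.]
205 [0.4523 0.3126] 0.0187 [0.4517 0.3128] 0.0266 [164. 231.]
```

View pics/w9.png

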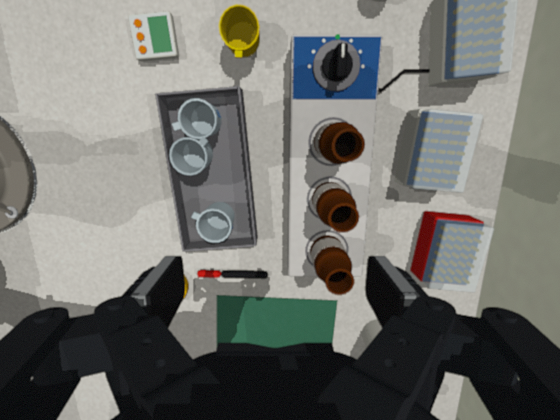

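The final view shows three bottles standing open in their rings at (340,140), (337,205) and (330,260). The knob's white line points to the green dot at (338,45), and three beakers stand upright in the tub. Depth from the top camera puts a cap in each of the three pockets. Handing in now.

```bash
python3 -c "
from bench import r; print(r.hand_in())"
```

```text
the job is handed in; nothing more can be done
None
```

I cleared all three beakers upright into the tub, stood the three bottles open on the stirring places with one cap in each tray pocket, turned the speed knob to the green dot, and handed the job in at about 77 s; the bottles carry no numbers, so which bottle went to which place and pocket was my guess.

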